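# Pack the jam carrier and ratchet its rail home

## Task

Pack the jam carrier for market: stand all the small jam jars in one neat row on the shelf's round marks, one jar to a mark, starting at the mark beside the gear housing and leaving no mark empty between jars. Then set the ratchet wrench over the crown nut and swing it back and forth, tightening clockwise, until the retaining rail is fully home against its stop, and lay the wrench back flat on its rest board as it lay. Turn the nut only with the wrench, leave everything else where it is, and put right any jar that gets knocked off its mark.

Things in the scene. Friction and masses are not known exactly. Their poses are not given: they have to be found in the camera images.
- jar1: small closed jam jar: glass cylinder with paper band and steel lid, 50 mm across, 64 mm tall, about 180 g, stands upright; 3 to 5 of them are present, all alike. Origin under its centre, z up
- jar2: small closed jam jar: glass cylinder with paper band and steel lid, 50 mm across, 64 mm tall, about 180 g, stands upright; 3 to 5 of them are present, all alike. Origin under its centre, z up
- jar3: small closed jam jar: glass cylinder with paper band and steel lid, 50 mm across, 64 mm tall, about 180 g, stands upright; 3 to 5 of them are present, all alike. Origin under its centre, z up
- jar4: small closed jam jar: glass cylinder with paper band and steel lid, 50 mm across, 64 mm tall, about 180 g, stands upright; 3 to 5 of them are present, all alike. Origin under its centre, z up
- jar5: small closed jam jar: glass cylinder with paper band and steel lid, 50 mm across, 64 mm tall, about 180 g, stands upright; 3 to 5 of them are present, all alike. Origin under its centre, z up
- carrier: jar carrier, fixed: wooden shelf board 150 mm deep (x, away from the robot) by 345 mm long (y, from -215 to +130 mm), top face 12 mm above the table, with five round inlaid marks in a row along y at x = 0, a fixed fence beyond them, a sliding rail before them and a gear housing at the +y end. Origin on the table, on the marks' line
- fence (a point): middle of the fixed fence's top edge: the fence stands beyond the marks, its inner face 31 mm from the marks' centre line, its top 30 mm above the table
- housing (a point): centre of the top face of the aluminium gear housing, 100 mm (x) by 90 mm (y), 45 mm above the table; the crown nut stands on it here
- spot1 (a point): centre of round mark 1 (50 mm across, marks 58 mm apart) on the shelf's surface; mark 1 is nearest the gear housing, mark 5 farthest from it
- spot2 (a point): centre of round mark 2 (50 mm across, marks 58 mm apart) on the shelf's surface; mark 1 is nearest the gear housing, mark 5 farthest from it
- spot3 (a point): centre of round mark 3 (50 mm across, marks 58 mm apart) on the shelf's surface; mark 1 is nearest the gear housing, mark 5 farthest from it
- spot4 (a point): centre of round mark 4 (50 mm across, marks 58 mm apart) on the shelf's surface; mark 1 is nearest the gear housing, mark 5 farthest from it
- spot5 (a point): centre of round mark 5 (50 mm across, marks 58 mm apart) on the shelf's surface; mark 1 is nearest the gear housing, mark 5 farthest from it
- rail (a joint): travel of the retaining rail towards the jars, in m: 0 fully open, 0.0285 at its end stop, fully home above 0.025. Geared to the crown nut, 5 mm per radian of clockwise turn seen from above, about 5.5 rad in all; stays where it is left; cannot be pushed by hand
- rail_mid (a point): middle of the top of the retaining rail: aluminium bar along the row, 12 mm thick, 330 mm long, top 30 mm above the table, on the robot's side of the marks; fully open, its inner face is 58 mm from the marks' centre line, fully home 30 mm
- nut: crown nut on the gear housing: 54 mm flange, 3 mm thick, with 12 upright round pins (4 mm thick, 50 mm over the pins, tops 20 mm above the housing). Turns about its upright axis, clockwise from above drives the rail home; stiff, 0.2 N m both ways. Origin on the axis at the housing's top face
- wrench: steel ratchet wrench, about 300 g, 16 mm thick, lying flat, z up: an open eye (58 mm inside, 72 mm outside) whose centre is the origin, 2 mm below the eye and level with the handle's underside, and a straight handle along -x, 14 mm wide, 16 mm tall, from 36 to 171 mm from the origin, black rubber on its end
- pawl_root (a point): root of the wrench's handle, where a sprung pawl reaches into the eye. Set flat over the crown nut at any angle (4 mm clearance round the pins; the wrench then lies flat on the housing, 0 to 3 mm above its top), it drives the nut as the handle swings clockwise seen from above and clicks back over the pins, one per 30 degrees, as it swings anticlockwise
- wrench_rest: dark wooden rest board, fixed, 240 x 90 x 12 mm high, where the wrench lies at the start. Origin on the table under the place of the wrench's eye; the board reaches from 185 mm on its -x side to 55 mm on its +x side; the handle lies along -x
- ramekin: bystander: round white butter pot, 60 mm across, 34 mm tall, standing among the jars; origin under its centre
- mug: bystander: blue mug, 76 mm across, 85 mm tall; origin under its centre
- mill: bystander: turned wooden pepper mill, 48 mm across, 125 mm tall; origin under its centre
- honey: bystander: big honey jar, 72 mm across, 120 mm tall; origin under its centre
- lidstack: bystander: two stacked steel jar lids, 62 mm across, 24 mm tall; origin under its centre

How it is judged:
On the way, in this order (a step that is already met when the one before it is completed fails the run):
1. all jars stand on marks, in a row from the housing without gaps ((horizontal distance between jar1 and spot1 below 0.012 m or horizontal distance between jar1 and spot2 below 0.012 m or horizontal distance between jar1 and spot3 below 0.012 m or horizontal distance between jar1 and spot4 below 0.012 m or horizontal distance between jar1 and spot5 below 0.012 m) and (horizontal distance between jar2 and spot1 below 0.012 m or horizontal distance between jar2 and spot2 below 0.012 m or horizontal distance between jar2 and spot3 below 0.012 m or horizontal distance between jar2 and spot4 below 0.012 m or horizontal distance between jar2 and spot5 below 0.012 m) and (horizontal distance between jar3 and spot1 below 0.012 m or horizontal distance between jar3 and spot2 below 0.012 m or horizontal distance between jar3 and spot3 below 0.012 m or horizontal distance between jar3 and spot4 below 0.012 m or horizontal distance between jar3 and spot5 below 0.012 m) and (horizontal distance between jar4 and spot1 below 0.012 m or horizontal distance between jar4 and spot2 below 0.012 m or horizontal distance between jar4 and spot3 below 0.012 m or horizontal distance between jar4 and spot4 below 0.012 m or horizontal distance between jar4 and spot5 below 0.012 m) and (horizontal distance between jar5 and spot1 below 0.012 m or horizontal distance between jar5 and spot2 below 0.012 m or horizontal distance between jar5 and spot3 below 0.012 m or horizontal distance between jar5 and spot4 below 0.012 m or horizontal distance between jar5 and spot5 below 0.012 m) and angle between each of jar1, jar2, jar3, jar4, jar5's own z axis and vertical below 0.15 rad and z of jar1 in the frame of carrier between 0.006 and 0.018 m and z of jar2 in the frame of carrier between 0.006 and 0.018 m and z of jar3 in the frame of carrier between 0.006 and 0.018 m and z of jar4 in the frame of carrier between 0.006 and 0.018 m and z of jar5 in the frame of carrier between 0.006 and 0.018 m and (not (horizontal distance between any of jar1, jar2, jar3, jar4, jar5 and spot2 below 0.012 m) or horizontal distance between any of jar1, jar2, jar3, jar4, jar5 and spot1 below 0.012 m) and (not (horizontal distance between any of jar1, jar2, jar3, jar4, jar5 and spot3 below 0.012 m) or horizontal distance between any of jar1, jar2, jar3, jar4, jar5 and spot2 below 0.012 m) and (not (horizontal distance between any of jar1, jar2, jar3, jar4, jar5 and spot4 below 0.012 m) or horizontal distance between any of jar1, jar2, jar3, jar4, jar5 and spot3 below 0.012 m) and (not (horizontal distance between any of jar1, jar2, jar3, jar4, jar5 and spot5 below 0.012 m) or horizontal distance between any of jar1, jar2, jar3, jar4, jar5 and spot4 below 0.012 m)), for 0.2 s.
2. the wrench is set flat over the nut, the rail not yet home (horizontal distance between wrench and nut below 0.012 m and z of wrench in the frame of nut below 0.008 m and not (value of joint rail above 0.025 m)), for 0.1 s.
3. the rail is driven home with the wrench on the nut (horizontal distance between wrench and nut below 0.012 m and z of wrench in the frame of nut below 0.008 m and value of joint rail above 0.025 m), for 0.1 s.
4. the wrench lies back on its rest board (x of wrench in the frame of wrench_rest between -0.03 and 0.05 m and y of wrench in the frame of wrench_rest between -0.04 and 0.04 m and z of wrench in the frame of wrench_rest between 0.008 and 0.018 m and angle between wrench's own z axis and vertical below 0.1 rad and angle between the x axis of wrench and the x axis of wrench_rest, either way round below 0.35 rad), for 0.2 s.
At the end, for the whole second after the job is handed in: Every jar upright on the shelf within 12 mm of a mark's centre, marks filled from mark 1 without gaps; rail beyond 25 mm; wrench flat on its board, eye within 30 mm along and 40 mm across of the board's origin, handle along the board within 20 degrees; all at rest (all of step 1 and all of step 4 and value of joint rail above 0.025 m and linear speed of each of jar1, jar2, jar3, jar4, jar5, wrench below 0.02 m/s); the robot touches nothing.
It fails at once if a bystander is pushed away (more than 50 mm) or knocked over (distance of any of ramekin, mug, mill, honey, lidstack from where it was at the start of the episode above 0.05 m or angle between any of ramekin, mug, mill, honey, lidstack's own z axis and vertical above 0.6 rad).
It fails at once if the nut is turned with the fingers (contact force between the fingers and nut above 3 N).
Of jar1, jar2, jar3, jar4, jar5 only 3 to 5 are there at a start; the rules pass over those that are not, and their reading is None.
At some moment in a run one of jar1, jar2, jar3, jar4, jar5 may be knocked a few centimetres aside while the robot is not near it.
It also fails if it takes over 210 s, if anything falls off the work surface, if the arm or the gripper's body presses on something with over 40 N, if the wrist force passes 120 N, or if a joint passes its speed limit or range.

## Robot

A 7-joint arm with a two-finger parallel gripper is mounted at the origin on the work surface. World frame = base frame: x ahead of the robot, y to its left, z up, the work surface at z = 0. Lengths are in m, angles in rad, forces in N, time in s.
With the tool pointing down it reaches from about 0.4 to 0.925 m from the base axis. Payload 4.1 kg.
Tool frame: the origin (TCP) lies midway between the tips of the shut fingers; the grasp point (between the pads) lies 19 mm behind it; z points along the fingers, y is the line along which they close (so a half turn about z gives the same grasp; the last joint's range is limited). The gripper opens to 85 mm and grips with 20 to 120 N. Pads are 22 mm wide; open, the fingers measure 114 mm over their backs; the gripper's body (76 mm by 85 mm) begins 54 mm behind the grasp point. The pads swing forward as they close: fully open they stand 13 mm farther back than shut.
Start: joints at [1.02, 0.398, 0.045, 1.537, -0.019, 1.207, -0.051], TCP at [0.284, -0.585, 0.205] pointing down, gripper open.
Joint ranges: [-2.82, 2.82], [-0.49, 2.23], [-1.37, 1.46], [0, 2.46], [-1.36, 4.5], [0.23, 2], [-2.94, 2.94]. Speed limits (rad/s): [2.57, 2.57, 3.14, 3.14, 3.14, 3.14, 3.14].

## Interface

Orientations are given as a 3x3 rotation matrix whose columns are the frame's x, y, z axes.
In Python, from workcell import r gives the robot as it stands. The module is installed in compiled form; this text tells all that it offers.
- The arm moves only by the shell command python3 -m handwheel 'ROWS'. ROWS is a JSON object of lists of equal length, an entry for each row: "xyz": the shift along the tool's x, y, z in mm, a list of three; "rotation": the turn, a rotation vector about the tool's x, y, z in rad, a list of three; "claw": the opening, from 0 (shut) to 1 (fully open). In form: {"xyz": [[dx, dy, dz], ...], "rotation": [[wx, wy, wz], ...], "claw": [claw, ...]}. A call has 1 to 8 rows; each row is the pose to reach, as a shift and turn from the pose commanded when the call began, along the tool's axes at that moment; what a row does not reach only later rows make up. A row lasts 1/8 s, in which the tool goes at most 62.5 mm and 10.7 degrees, less where a joint would pass 70% of its speed; a pose out of reach is approached as far as the arm can. A call with a gripper value outside its range is refused whole. The fingers move at their own pace and stop on an object; the grip force is fixed at half the most. Time passes only in rows, so rows that repeat a pose let the fingers close. It gives the time, the measured TCP pose, the force, the opening and the grip force at its end, in the units of the state.
- r.observe(): the state, without advancing time (a new reading comes with each control period).
- r.grab_frame(name): name is "side" or "top" or "wrist"; returns a dict with "img" (480x640x3 uint8, blue, green, red), "fx", "fy", "cx", "cy" (pixels), "R" (3x3) and "t" (3): a world point X has camera coordinates R X + t; the wrist camera has in their place "T_tool_cam" (4x4, takes a point from camera to tool coordinates, whose origin is the TCP and whose axes are the flange's). Camera axes: x right, y down, z forward; pixel columns grow to the right and rows downward; lengths in m; the calibration is good to about 2 mm. A picture is of the moment at which its call begins: read the wrist's pose just before it. There is no depth.
- r.job_done(): hands the job in; it is judged then, once.
The state is a dict: "t": time; "qpos": joint angles; "qd": joint speeds; "effort": joint torques, N m; "ee_pos": TCP position; "orientation": TCP orientation; "wrist_force": force on the tool from outside, world axes, zero at the start; "wrist_torque": the same for the moment, N m; "grip_width": finger opening in m; "grip_force": force on a finger pad.
Only numpy, scipy, OpenCV 4.12 (cv2) and the standard library are available. Lean on these libraries where they do the work, as an engineer would, in place of code of your own. Each camera call takes 0.05 s, during which the arm holds its last target. There are 200 camera calls.

## Working session

There is one attempt and no reset: what is moved stays moved. The work goes in short steps, Python scripts to look and compute and a shell command to move; the robot and the scene stay as the last step left them, time stands still between calls to the robot, and variables do not carry over. Pictures are saved under pics/ and viewed, at most 14 in all, crops included, and the job is handed in when it is done.

```bash
mkdir -p pics; cat > h.py <<'E'
import numpy as np, cv2
from workcell import r
def ray(f,u,v,z):
    R=np.array(f["R"]);t=np.array(f["t"])
    d=R.T@np.array([(u-f["cx"])/f["fx"],(v-f["cy"])/f["fy"],1]); c=-R.T@t
    return c+d*(z-c[2])/d[2]
def proj(f,X):
    p=np.array(f["R"])@np.array(X)+np.array(f["t"]); return f["fx"]*p[0]/p[2]+f["cx"], f["fy"]*p[1]/p[2]+f["cy"]
E
python3 - <<'E'
from h import *
for n in("top","side"):
    f=r.grab_frame(n); cv2.imwrite(f"pics/{n}0.png",f["img"]); print(n,f["fx"],f["cx"],f["cy"],np.round(f["R"],3).tolist(),np.round(f["t"],3)); 
s=r.observe(); print(s["ee_pos"],np.round(s["orientation"],3).tolist(),s["t"],s["grip_width"])
E
```

```text
top 528.9050317981742 317.170923702934 238.57907626679645 [[0.026, -0.999, 0.018], [-0.997, -0.028, -0.073], [0.074, -0.016, -0.997]] [-0.047  0.597  1.029]
side 433.1830380841654 324.5222347816078 237.48416577679947 [[0.999, -0.046, 0.007], [-0.028, -0.709, -0.704], [0.038, 0.703, -0.71]] [-0.592  0.048  1.051]
[ 0.28351054 -0.58420569  0.20408846] [[0.9, 0.437, -0.001], [0.437, -0.9, 0.002], [-0.0, -0.002, -1.0]] 0.1 0.08484921652905357
```

View pics/top0.png

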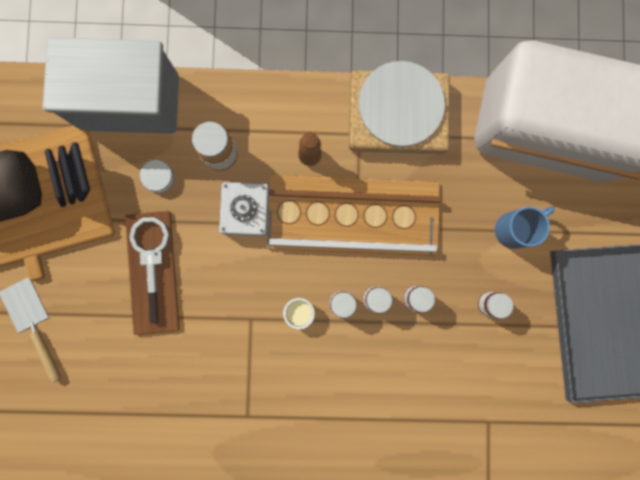

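View pics/side0.png

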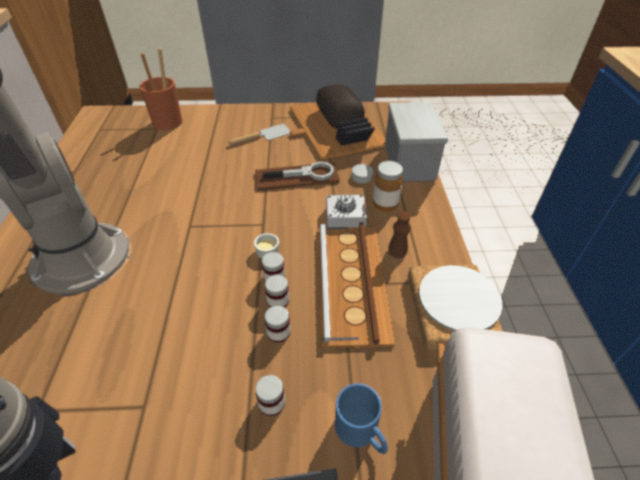

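Top view shows 4 jars (lids at about (343,304), (379,299), (420,298), (497,305)), the butter pot at (299,313), marks from (289,212) to (404,217), nut at (244,208), and the wrench eye at (149,235) with its handle end at (153,320). Next I measure these.

```bash
python3 - <<'E'
from h import *
ft=r.grab_frame("top"); fs=r.grab_frame("side")
def blobs(f,mask,amin):
    n,l,st,c=cv2.connectedComponentsWithStats(mask.astype(np.uint8)); return [(c[i],st[i]) for i in range(1,n) if st[i,4]>=amin]
h=cv2.cvtColor(ft["img"],cv2.COLOR_BGR2HSV)
print("top gray")
g=(h[...,1]<50)&(h[...,2]>110)
for c,s in blobs(ft,g,60):
    if 120<c[0]<560 and 120<c[1]<340: print(c.round(1),s, ray(ft,*c,.064).round(4))
print("marks")
m=(h[...,2]>190)&(h[...,1]>70)&(h[...,0]<30)
for c,s in blobs(ft,m,60):
    if 260<c[0]<420 and 190<c[1]<240: print(c.round(1),s, ray(ft,*c,.012).round(4))
hs=cv2.cvtColor(fs["img"],cv2.COLOR_BGR2HSV)
print("side marks")
m=(hs[...,2]>190)&(hs[...,1]>70)&(hs[...,0]<30)
for c,s in blobs(fs,m,60):
    if 325<c[0]<380 and 220<c[1]<330: print(c.round(1),s, ray(fs,*c,.012).round(4))
g=(hs[...,1]<50)&(hs[...,2]>130)
print("side gray")
for c,s in blobs(fs,g,60):
    if 240<c[0]<400 and 150<c[1]<420: print(c.round(1),s, ray(fs,*c,.064).round(4))
a=ft["img"][120:340,120:440]; cv2.imwrite("pics/t1.png",cv2.resize(ft["img"][160:340,120:280],None,fx=3.3,fy=3.3,interpolation=2))
E
```

```text
top gray
[209.4 138.4] [192 121  36  36 993] [0.7831 0.1827 0.064 ]
[155.7 175.5] [140 160  32  33 813] [0.7077 0.2821 0.064 ]
[243.1 208.4] [ 219  182   49   54 2245] [0.6492 0.1128 0.064 ]
[523.  213.8] [494 206  61  30 104] [ 0.6543 -0.4257  0.064 ]
[149.5 250.3] [129 217  40  76 993] [0.5644 0.2867 0.064 ]
[352.5 244.5] [ 268  225  169   27 1135] [ 0.5858 -0.0979  0.064 ]
[377.5 299.6] [364 287  28  26 571] [ 0.4826 -0.1477  0.064 ]
[419.6 298.7] [404 287  31  25 593] [ 0.4863 -0.2277  0.064 ]
[343.  304.3] [330 292  27  26 531] [ 0.472  -0.0822  0.064 ]
[483.1 301.6] [479 292  13  23 115] [ 0.4838 -0.349   0.064 ]
[499.5 305.3] [487 293  27  26 535] [ 0.4777 -0.3803  0.064 ]
[298.8 313.5] [283 298  32  31 316] [0.4526 0.0008 0.064 ]
marks
[289.9 211.9] [283 202  16  21 268] [0.6515 0.0252 0.012 ]
[317.3 213.1] [308 203  20  21 319] [ 0.6506 -0.03    0.012 ]
[346.2 214.3] [337 205  20  20 316] [ 0.6498 -0.0882  0.012 ]
[374.9 215.5] [366 206  19  20 313] [ 0.6491 -0.1463  0.012 ]
[403.6 216.6] [394 207  20  20 311] [ 0.6484 -0.2043  0.012 ]
[330.4 234.2] [ 283  221  137   23 1013
[... 508 characters left out ...]
17 293] [0.5649 0.2458 0.064 ]
[390.1 168. ] [378 161  25  15 309] [0.7871 0.2463 0.064 ]
[360.  170.4] [352 164  16  14 177] [0.702  0.2383 0.064 ]
[387.6 198.2] [378 192  21  14 241] [0.7607 0.1165 0.064 ]
[345.4 206.5] [327 195  40  24 684] [0.6496 0.0886 0.064 ]
[324.4 281.9] [320 224  11 115 655] [ 0.5855 -0.1523  0.064 ]
[269.5 252.1] [254 234  29  34 491] [ 0.4652 -0.0611  0.064 ]
[275.7 282.8] [265 272  22  21 334] [ 0.4821 -0.1506  0.064 ]
[276.3 313.3] [265 300  24  26 445] [ 0.4858 -0.2284  0.064 ]
[277.2 335.6] [269 332  18   8  83] [ 0.4893 -0.2797  0.064 ]
[268.9 387.6] [256 375  27  26 534] [ 0.478  -0.3835  0.064 ]
[270.7 409.7] [262 407  18   6  66] [ 0.4828 -0.4227  0.064 ]
```

View pics/t1.png

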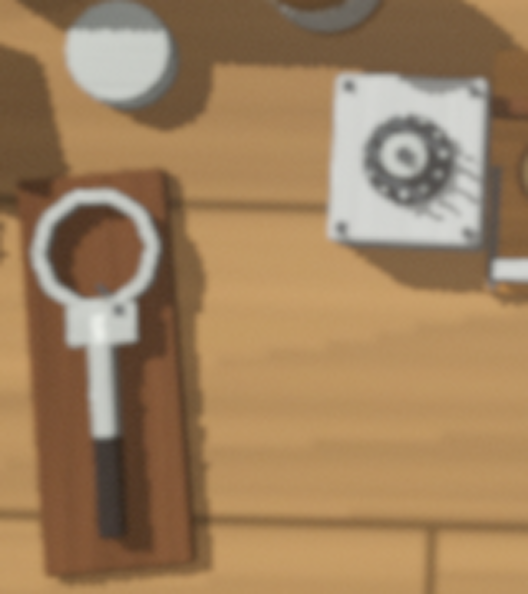

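```bash
python3 -m handwheel '{"xyz":[[44,-16,0],[88,-32,0],[132,-48,10],[176,-64,20],[220,-81,30],[263,-97,40],[263,-97,54],[263,-97,54]],"rotation":[[0,0,-0.187],[0,0,-0.373],[0,0,-0.56],[0,0,-0.746],[0,0,-0.933],[0,0,-1.119],[0,0,-1.119],[0,0,-1.119]],"claw":[1,1,1,1,1,1,1,1]}'
python3 - <<'E'
from h import *
s=r.observe(); print(s["ee_pos"].round(4) if hasattr(s["ee_pos"],'round') else s["ee_pos"],np.round(s["orientation"],3).tolist(),np.round(s["qpos"],2))
f=r.grab_frame("wrist"); cv2.imwrite("pics/w1.png",f["img"]); print(np.round(f["T_tool_cam"],3).tolist(),f["fx"])
ft=r.grab_frame("top")
for n,u in (("eye",(149.1,235.2)),("hend",(153.9,322.7))): print(n,ray(ft,*u,.026))
print("nut",ray(ft,243.6,207.6,.06)); fs=r.grab_frame("side"); print("mill",ray(fs,398,255,0))
E
```

```text
t: 1.2
ee_pos: [0.4764, -0.3828, 0.1495]
orientation: [[0.001, 1.0, -0.003], [1.0, -0.001, 0.001], [0.001, -0.003, -1.0]]
wrist_force: [-0.8, -0.5, 0.1]
grip_width: 0.0855
grip_force: 0.0
[ 0.4764 -0.3828  0.1495] [[0.001, 1.0, -0.003], [1.0, -0.001, 0.001], [0.001, -0.003, -1.0]] [ 0.8   0.39 -0.26  1.69  0.11  1.08  0.51]
[[-0.0, -0.944, -0.329, 0.084], [1.0, -0.001, 0.001, 0.001], [-0.001, -0.329, 0.944, -0.168], [0.0, 0.0, 0.0, 1.0]] 370.2827084417115
eye [0.5956394 0.3003339 0.026    ]
hend [0.42522955 0.28259867 0.026     ]
nut [0.6512961  0.11249596 0.06      ]
mill [ 0.77265364 -0.02369665  0.        ]
```

```bash
python3 -m handwheel '{"xyz":[[1,1,60],[1,1,110],[1,1,127],[1,1,127],[1,1,127],[1,1,127],[1,1,127],[1,1,127]],"rotation":[[0,0,0],[0,0,0],[0,0,0],[0,0,0],[0,0,0],[0,0,0],[0,0,0],[0,0,0]],"claw":[1,1,1,1,0,0,0,0]}'
python3 -m handwheel '{"xyz":[[0,0,-10],[0,0,-60],[0,0,-100],[0,0,-100]],"rotation":[[0,0,0],[0,0,0],[0,0,0],[0,0,0]],"claw":[0,0,0,0]}'
python3 - <<'E'
from h import *
f=r.grab_frame("top"); cv2.imwrite("pics/t2.png",f["img"])
E
```

```text
t: 2.35
ee_pos: [0.4798, -0.3829, 0.0265]
orientation: [[0.0, 1.0, 0.002], [1.0, -0.0, -0.003], [-0.003, 0.002, -1.0]]
wrist_force: [-2.9, -0.0, 6.8]
grip_width: 0.0447
grip_force: 60.1
t: 2.85
ee_pos: [0.4818, -0.3833, 0.1286]
orientation: [[-0.0, 1.0, 0.007], [1.0, 0.0, -0.005], [-0.005, 0.007, -1.0]]
wrist_force: [-0.6, -0.0, -1.7]
grip_width: 0.0442
grip_force: 62.0
```

```bash
python3 - <<'E'
from h import *
f=r.grab_frame("wrist"); a=f["img"]; b=cv2.imread("pics/t2.png"); s=r.grab_frame("side")["img"]
cv2.imwrite("pics/m2.png",np.hstack([cv2.resize(a,(400,300)),cv2.resize(s[300:450,180:380],(400,300))]))
E
```

```text
(no output)
```

View pics/m2.png

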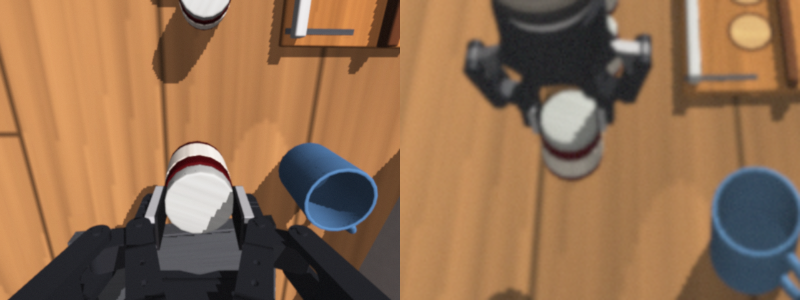

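```bash
python3 -m handwheel '{"xyz":[[45,32,0],[90,64,0],[135,96,0],[180,128,0],[220,158,0],[235,167,0],[235,167,0],[235,167,0]],"rotation":[[0,0,0],[0,0,0],[0,0,0],[0,0,0],[0,0,0],[0,0,0],[0,0,0],[0,0,0]],"claw":[0,0,0,0,0,0,0,0]}'
```

```text
t: 4.0
ee_pos: [0.6443, -0.1495, 0.123]
orientation: [[0.003, 1.0, -0.003], [1.0, -0.003, -0.002], [-0.002, -0.003, -1.0]]
wrist_force: [0.8, -0.1, -2.3]
grip_width: 0.0441
grip_force: 61.9
```

```bash
python3 -m handwheel '{"xyz":[[1,5,30],[1,5,60],[1,5,76],[1,5,76],[1,5,76]],"rotation":[[0,0,0],[0,0,0],[0,0,0],[0,0,0],[0,0,0]],"claw":[0,0,0,0,0]}'
```

```text
t: 4.62
ee_pos: [0.6519, -0.1465, 0.0493]
orientation: [[0.001, 1.0, 0.002], [1.0, -0.001, -0.001], [-0.001, 0.002, -1.0]]
wrist_force: [0.0, 0.2, -1.0]
grip_width: 0.0443
grip_force: 62.0
```

```bash
python3 -m handwheel '{"xyz":[[-1,-3,6],[-1,-3,10],[-1,-3,10],[-1,-3,10],[-1,-3,10],[-1,-3,10],[-1,-3,10],[-1,-3,10]],"rotation":[[0,0,0],[0,0,0],[0,0,0],[0,0,0],[0,0,0],[0,0,0],[0,0,0],[0,0,0]],"claw":[0,0,0,0,1,1,1,1]}'
python3 -m handwheel '{"xyz":[[0,0,-50],[0,0,-100],[-80,-163,-100],[-80,-163,-100],[-80,-163,-100],[-80,-163,-100]],"rotation":[[0,0,0],[0,0,0],[0,0,0],[0,0,0],[0,0,0],[0,0,0]],"claw":[1,1,1,1,1,1]}'
cat > jars.py <<'E'
from h import *
f=r.grab_frame("top"); h=cv2.cvtColor(f["img"],cv2.COLOR_BGR2HSV)
m=((h[...,1]<50)&(h[...,2]>110)).astype(np.uint8)
n,l,st,c=cv2.connectedComponentsWithStats(m)
for i in range(1,n):
    if 350<st[i,4]<800 and 270<c[i][0]<540 and 180<c[i][1]<340: print(c[i].round(1),st[i],"table",ray(f,*c[i],.064)[:2].round(4),"shelf",ray(f,*c[i],.076)[:2].round(4))
E
python3 jars.py
```

```text
t: 5.62
ee_pos: [0.6482, -0.1467, 0.038]
orientation: [[-0.0, 1.0, 0.0], [1.0, 0.0, -0.0], [-0.0, 0.0, -1.0]]
wrist_force: [0.2, -1.0, -0.1]
grip_width: 0.0854
grip_force: 0.0
t: 6.38
ee_pos: [0.4802, -0.2302, 0.1378]
orientation: [[0.007, 1.0, -0.003], [1.0, -0.007, -0.002], [-0.002, -0.003, -1.0]]
wrist_force: [1.0, -0.2, -0.3]
grip_width: 0.0854
grip_force: 0.0
[378.3 213.6] [364 201  28  26 540] table [ 0.6466 -0.1462] shelf [ 0.6451 -0.1446]
[377.6 299.6] [364 287  28  26 572] table [ 0.4825 -0.1477] shelf [ 0.483  -0.1461]
[419.  298.5] [404 287  30  25 567] table [ 0.4867 -0.2264] shelf [ 0.4871 -0.2239]
[343.  304.2] [330 292  27  26 529] table [ 0.4721 -0.0823] shelf [ 0.4727 -0.0815]
```

```bash
python3 -m handwheel '{"xyz":[[2,6,50],[2,6,95],[2,6,112],[2,6,112],[2,6,112],[2,6,112],[2,6,112],[2,6,112]],"rotation":[[0,0,0],[0,0,0],[0,0,0],[0,0,0],[0,0,0],[0,0,0],[0,0,0],[0,0,0]],"claw":[1,1,1,1,0,0,0,0]}'
python3 -m handwheel '{"xyz":[[0,0,-50],[0,0,-100],[45,55,-100],[90,110,-100],[135,163,-100],[135,163,-100],[135,163,-50],[135,163,-50]],"rotation":[[0,0,0],[0,0,0],[0,0,0],[0,0,0],[0,0,0],[0,0,0],[0,0,0],[0,0,0]],"claw":[0,0,0,0,0,0,0,0]}'
```

```text
t: 7.42
ee_pos: [0.4913, -0.2254, 0.028]
orientation: [[0.001, 1.0, 0.001], [1.0, -0.001, -0.001], [-0.001, 0.001, -1.0]]
wrist_force: [-3.5, 1.3, 8.1]
grip_width: 0.0441
grip_force: 59.8
t: 8.43
ee_pos: [0.6498, -0.0895, 0.0719]
orientation: [[-0.001, 1.0, -0.01], [1.0, 0.001, 0.001], [0.001, -0.01, -1.0]]
wrist_force: [-1.0, 0.7, -2.4]
grip_width: 0.0438
grip_force: 62.1
```

```bash
python3 -m handwheel '{"xyz":[[2,0,22],[2,0,22],[2,0,32],[2,0,32],[2,0,32],[2,0,32]],"rotation":[[0,0,0],[0,0,0],[0,0,0],[0,0,0],[0,0,0],[0,0,0]],"claw":[0,0,0,0,0,0]}'
```

```text
t: 9.18
ee_pos: [0.6544, -0.0878, 0.0445]
orientation: [[-0.0, 1.0, 0.001], [1.0, 0.0, -0.0], [-0.0, 0.001, -1.0]]
wrist_force: [0.3, 0.1, -2.5]
grip_width: 0.0438
grip_force: 62.2
```

```bash
python3 -m handwheel '{"xyz":[[0,-5,4],[0,-5,5],[0,-5,5],[0,-5,5],[0,-5,5],[0,-5,5],[0,-5,5],[0,-5,5]],"rotation":[[0,0,0],[0,0,0],[0,0,0],[0,0,0],[0,0,0],[0,0,0],[0,0,0],[0,0,0]],"claw":[0,0,0,0,1,1,1,1]}'
python3 -m handwheel '{"xyz":[[0,0,-50],[0,0,-100],[-30,-60,-100],[-60,-120,-100],[-60,-167,-100],[-60,-167,-100],[-60,-167,-70],[-60,-167,-70]],"rotation":[[0,0,0],[0,0,0],[0,0,0],[0,0,0],[0,0,0],[0,0,0],[0,0,0],[0,0,0]],"claw":[1,1,1,1,1,1,1,1]}'
python3 jars.py
```

```text
t: 10.18
ee_pos: [0.649, -0.0877, 0.0388]
orientation: [[-0.0, 1.0, -0.0], [1.0, 0.0, -0.0], [-0.0, -0.0, -1.0]]
wrist_force: [0.4, 0.5, -0.3]
grip_width: 0.0855
grip_force: 0.0
t: 11.18
ee_pos: [0.4813, -0.147, 0.1077]
orientation: [[-0.001, 1.0, -0.003], [1.0, 0.001, 0.001], [0.001, -0.003, -1.0]]
wrist_force: [0.2, -0.6, -0.7]
grip_width: 0.0857
grip_force: 0.0
[343.  304.3] [330 292  27  26 531] table [ 0.472  -0.0823] shelf [ 0.4726 -0.0815]
```

```bash
python3 -m handwheel '{"xyz":[[-1,1,50],[-1,1,80],[-1,1,82],[-1,1,82],[-1,1,82],[-1,1,82],[-1,1,82],[-1,1,82]],"rotation":[[0,0,0],[0,0,0],[0,0,0],[0,0,0],[0,0,0],[0,0,0],[0,0,0],[0,0,0]],"claw":[1,1,1,1,0,0,0,0]}'
python3 -m handwheel '{"xyz":[[0,0,-50],[0,0,-100],[40,55,-100],[80,110,-100],[118,165,-100],[118,165,-100],[118,165,-40],[118,165,-40]],"rotation":[[0,0,0],[0,0,0],[0,0,0],[0,0,0],[0,0,0],[0,0,0],[0,0,0],[0,0,0]],"claw":[0,0,0,0,0,0,0,0]}'
```

```text
t: 12.22
ee_pos: [0.4835, -0.1491, 0.0285]
orientation: [[0.0, 1.0, 0.001], [1.0, -0.0, -0.001], [-0.001, 0.001, -1.0]]
wrist_force: [-2.0, -0.0, 8.4]
grip_width: 0.044
grip_force: 59.8
t: 13.22
ee_pos: [0.6424, -0.032, 0.0619]
orientation: [[0.0, 1.0, -0.012], [1.0, -0.0, -0.001], [-0.001, -0.012, -1.0]]
wrist_force: [-0.6, -1.0, -1.6]
grip_width: 0.0437
grip_force: 62.3
```

```bash
python3 -m handwheel '{"xyz":[[1,3,12],[1,3,12],[1,3,14],[1,3,14],[1,3,14]],"rotation":[[0,0,0],[0,0,0],[0,0,0],[0,0,0],[0,0,0]],"claw":[0,0,0,0,0]}'
```

```text
t: 13.85
ee_pos: [0.6513, -0.0298, 0.0535]
orientation: [[0.0, 1.0, 0.001], [1.0, -0.0, -0.0], [-0.0, 0.001, -1.0]]
wrist_force: [-0.2, -0.7, -1.6]
grip_width: 0.044
grip_force: 62.3
```

```bash
python3 -m handwheel '{"xyz":[[0,-1,8],[0,-1,13],[0,-1,14],[0,-1,14],[0,-1,14],[0,-1,14],[0,-1,14],[0,-1,14]],"rotation":[[0,0,0],[0,0,0],[0,0,0],[0,0,0],[0,0,0],[0,0,0],[0,0,0],[0,0,0]],"claw":[0,0,0,0,1,1,1,1]}'
python3 -m handwheel '{"xyz":[[0,0,-50],[0,0,-100],[-25,-60,-100],[-52,-120,-100],[-52,-178,-100],[-52,-178,-100],[-52,-178,-70],[-52,-178,-70]],"rotation":[[0,0,0],[0,0,0],[0,0,0],[0,0,0],[0,0,0],[0,0,0],[0,0,0],[0,0,0]],"claw":[1,1,1,1,1,1,1,1]}'
python3 jars.py
```

```text
t: 14.85
ee_pos: [0.65, -0.0297, 0.0387]
orientation: [[-0.0, 1.0, -0.0], [1.0, 0.0, -0.0], [-0.0, -0.0, -1.0]]
wrist_force: [0.4, 0.1, 0.2]
grip_width: 0.0855
grip_force: 0.0
t: 15.85
ee_pos: [0.4712, -0.0813, 0.1078]
orientation: [[-0.001, 1.0, -0.003], [1.0, 0.001, 0.001], [0.001, -0.003, -1.0]]
wrist_force: [-0.3, -0.4, 0.3]
grip_width: 0.0855
grip_force: 0.0
[318.4 210.5] [306 198  26  26 524] table [ 0.6493 -0.0311] shelf [ 0.6477 -0.0309]
```

```bash
python3 -m handwheel '{"xyz":[[-1,1,50],[-1,1,80],[-1,1,82],[-1,1,82],[-1,1,82],[-1,1,82],[-1,1,82],[-1,1,82]],"rotation":[[0,0,0],[0,0,0],[0,0,0],[0,0,0],[0,0,0],[0,0,0],[0,0,0],[0,0,0]],"claw":[1,1,1,1,0,0,0,0]}'
python3 -m handwheel '{"xyz":[[0,0,-50],[0,0,-100],[36,58,-100],[72,116,-100],[110,178,-100],[110,178,-100],[110,178,-40],[110,178,-40]],"rotation":[[0,0,0],[0,0,0],[0,0,0],[0,0,0],[0,0,0],[0,0,0],[0,0,0],[0,0,0]],"claw":[0,0,0,0,0,0,0,0]}'
```

```text
t: 16.9
ee_pos: [0.4735, -0.083, 0.0284]
orientation: [[0.0, 1.0, 0.001], [1.0, -0.0, -0.001], [-0.001, 0.001, -1.0]]
wrist_force: [-2.7, 1.0, 8.7]
grip_width: 0.0442
grip_force: 59.7
t: 17.9
ee_pos: [0.6459, 0.0265, 0.0617]
orientation: [[-0.001, 1.0, -0.012], [1.0, 0.001, -0.001], [-0.001, -0.012, -1.0]]
wrist_force: [-0.4, 0.2, -2.7]
grip_width: 0.0442
grip_force: 62.5
```

```bash
python3 -m handwheel '{"xyz":[[1,0,12],[1,0,12],[1,0,14],[1,0,14],[1,0,14]],"rotation":[[0,0,0],[0,0,0],[0,0,0],[0,0,0],[0,0,0]],"claw":[0,0,0,0,0]}'
```

```text
t: 18.52
ee_pos: [0.6513, 0.0282, 0.0536]
orientation: [[0.0, 1.0, 0.001], [1.0, -0.0, -0.0], [-0.0, 0.001, -1.0]]
wrist_force: [0.4, 0.5, -1.9]
grip_width: 0.044
grip_force: 62.6
```

```bash
python3 -m handwheel '{"xyz":[[0,-1,8],[0,-1,13],[0,-1,14],[0,-1,14],[0,-1,14],[0,-1,14],[0,-1,14],[0,-1,14]],"rotation":[[0,0,0],[0,0,0],[0,0,0],[0,0,0],[0,0,0],[0,0,0],[0,0,0],[0,0,0]],"claw":[0,0,0,0,1,1,1,1]}'
python3 -m handwheel '{"xyz":[[0,0,-50],[0,0,-100],[50,-20,-100],[90,-50,-100],[140,-80,-100],[190,-100,-100],[240,-135,-100],[264,-135,-100]],"rotation":[[0,0,0],[0,0,0],[0,0,-0.18],[0,0,-0.36],[0,0,-0.54],[0,0,-0.72],[0,0,-0.9],[0,0,-1.08]],"claw":[1,1,1,1,1,1,1,1]}'
python3 - <<'E'
from h import *
f=r.grab_frame("side"); g=r.grab_frame("top")
cv2.imwrite("pics/m3.png",np.hstack([f["img"][140:380,230:430],g["img"][150:390,120:460]]).repeat(1,0)); 
E
python3 jars.py
```

```text
t: 19.52
ee_pos: [0.65, 0.0283, 0.0388]
orientation: [[-0.0, 1.0, -0.0], [1.0, 0.0, -0.0], [-0.0, -0.0, -1.0]]
wrist_force: [-0.0, -0.1, 0.8]
grip_width: 0.0856
grip_force: 0.0
t: 20.52
ee_pos: [0.5113, 0.2966, 0.1396]
orientation: [[-0.888, 0.46, -0.0], [0.46, 0.888, 0.001], [0.001, 0.001, -1.0]]
wrist_force: [1.2, -0.2, 0.7]
grip_width: 0.0855
grip_force: 0.0
```

View pics/m3.png

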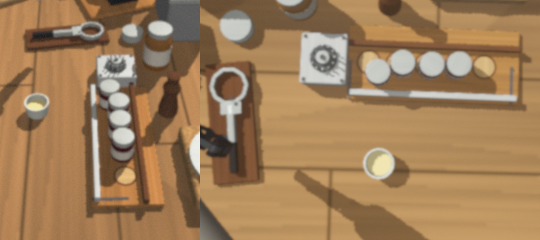

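Four jars are on the shelf, but the one at mark 1 (top-view crop (377,70)) sits about 2 cm towards the robot, so it was knocked. I'll measure it and put it right.

```bash
cat > jars.py <<'E'
from h import *
f=r.grab_frame("top"); h=cv2.cvtColor(f["img"],cv2.COLOR_BGR2HSV)
m=((h[...,1]<50)&(h[...,2]>110)).astype(np.uint8)
d=cv2.distanceTransform(m,cv2.DIST_L2,5); n,l,st,c=cv2.connectedComponentsWithStats((d>8).astype(np.uint8))
for i in range(1,n):
    if 270<c[i][0]<540 and 180<c[i][1]<340: print(c[i].round(1),st[i,4],"table",ray(f,*c[i],.064)[:2].round(4),"shelf",ray(f,*c[i],.076)[:2].round(4))
E
python3 jars.py
```

```text
[322.4 211.9] 74 table [ 0.6468 -0.0388] shelf [ 0.6453 -0.0385]
[351.5 213.9] 76 table [ 0.6446 -0.0947] shelf [ 0.6431 -0.0938]
[378.7 213.5] 75 table [ 0.6468 -0.1469] shelf [ 0.6453 -0.1453]
[297.6 221.1] 69 table [0.6278 0.0082] shelf [0.6265 0.0079]
```

```bash
python3 -m handwheel '{"xyz":[[-40,-34,0],[-80,-68,0],[-120,-102,0],[-160,-136,0],[-200,-170,0],[-238,-202,0],[-238,-202,0],[-238,-202,0]],"rotation":[[0,0,0.18],[0,0,0.36],[0,0,0.54],[0,0,0.72],[0,0,0.9],[0,0,1.08],[0,0,1.08],[0,0,1.08]],"claw":[1,1,1,1,1,1,1,1]}'
```

```text
t: 21.72
ee_pos: [0.6294, 0.0007, 0.1388]
orientation: [[0.003, 1.0, -0.001], [1.0, -0.003, -0.0], [-0.0, -0.001, -1.0]]
wrist_force: [-0.1, 0.6, 0.8]
grip_width: 0.0851
grip_force: 0.0
```

```bash
python3 -m handwheel '{"xyz":[[7,0,50],[7,0,90],[7,0,99],[7,0,99],[7,0,99],[7,0,99],[7,0,99],[7,0,99]],"rotation":[[0,0,0],[0,0,0],[0,0,0],[0,0,0],[0,0,0],[0,0,0],[0,0,0],[0,0,0]],"claw":[1,1,1,1,0,0,0,0]}'
python3 -m handwheel '{"xyz":[[0,0,-12],[0,0,-12],[20,21,-12],[20,21,-12],[20,21,-12],[20,21,-12]],"rotation":[[0,0,0],[0,0,0],[0,0,0],[0,0,0],[0,0,0],[0,0,0]],"claw":[0,0,0,0,0,0]}'
```

```text
t: 22.72
ee_pos: [0.6302, 0.0091, 0.0421]
orientation: [[0.0, 1.0, 0.001], [1.0, -0.0, -0.0], [-0.0, 0.001, -1.0]]
wrist_force: [-4.1, 0.5, 7.5]
grip_width: 0.0438
grip_force: 59.9
t: 23.48
ee_pos: [0.6501, 0.0279, 0.0516]
orientation: [[0.001, 1.0, -0.001], [1.0, -0.001, -0.001], [-0.001, -0.001, -1.0]]
wrist_force: [0.0, 0.0, -1.8]
grip_width: 0.0438
grip_force: 61.5
```

```bash
python3 -m handwheel '{"xyz":[[1,1,6],[1,1,12],[1,1,12],[1,1,12],[1,1,12],[1,1,12],[1,1,12],[1,1,12]],"rotation":[[0,0,0],[0,0,0],[0,0,0],[0,0,0],[0,0,0],[0,0,0],[0,0,0],[0,0,0]],"claw":[0,0,0,0,1,1,1,1]}'
python3 -m handwheel '{"xyz":[[0,0,-50],[0,0,-70],[-30,-2,-70],[-67,-2,-70],[-67,-2,-70],[-67,-2,-30],[-67,-2,0],[-67,-2,0]],"rotation":[[0,0,0],[0,0,0],[0,0,0],[0,0,0],[0,0,0],[0,0,0],[0,0,0],[0,0,0]],"claw":[1,1,1,1,1,1,1,1]}'
```

```text
t: 24.48
ee_pos: [0.6517, 0.03, 0.0398]
orientation: [[-0.0, 1.0, -0.0], [1.0, 0.0, -0.0], [-0.0, -0.0, -1.0]]
wrist_force: [-0.2, 0.1, 0.2]
grip_width: 0.0854
grip_force: 0.0
t: 25.48
ee_pos: [0.6471, -0.036, 0.0372]
orientation: [[-0.001, 1.0, -0.006], [1.0, 0.001, 0.001], [0.001, -0.006, -1.0]]
wrist_force: [0.1, -0.2, -0.7]
grip_width: 0.085
grip_force: 0.0
```

```bash
python3 -m handwheel '{"xyz":[[0,0,0],[0,0,0],[0,0,0],[0,0,0],[0,0,-10],[0,0,-10],[8,1,-10],[8,1,-10]],"rotation":[[0,0,0],[0,0,0],[0,0,0],[0,0,0],[0,0,0],[0,0,0],[0,0,0],[0,0,0]],"claw":[0,0,0,0,0,0,0,0]}'
python3 -m handwheel '{"xyz":[[0,0,0],[0,0,6],[0,0,10],[0,0,10],[0,0,10],[0,0,10],[0,0,10]],"rotation":[[0,0,0],[0,0,0],[0,0,0],[0,0,0],[0,0,0],[0,0,0],[0,0,0]],"claw":[0,0,0,0,1,1,1]}'
python3 -m handwheel '{"xyz":[[0,0,-50],[0,0,-70],[-30,-2,-70],[-64,-2,-70],[-64,-2,-70],[-64,-2,-30],[-64,-2,0],[-64,-2,0]],"rotation":[[0,0,0],[0,0,0],[0,0,0],[0,0,0],[0,0,0],[0,0,0],[0,0,0],[0,0,0]],"claw":[1,1,1,1,1,1,1,1]}'
```

```text
t: 26.48
ee_pos: [0.6506, -0.0273, 0.0497]
orientation: [[-0.002, 1.0, -0.0], [1.0, 0.002, 0.001], [0.001, -0.0, -1.0]]
wrist_force: [0.7, 0.2, -2.1]
grip_width: 0.0438
grip_force: 61.1
t: 27.35
ee_pos: [0.6506, -0.0291, 0.0396]
orientation: [[0.0, 1.0, -0.0], [1.0, -0.0, -0.0], [-0.0, -0.0, -1.0]]
wrist_force: [0.4, 0.6, -0.3]
grip_width: 0.0856
grip_force: 0.0
t: 28.35
ee_pos: [0.6462, -0.0917, 0.0371]
orientation: [[-0.001, 1.0, -0.006], [1.0, 0.001, 0.001], [0.001, -0.006, -1.0]]
wrist_force: [-0.1, 0.6, -0.5]
grip_width: 0.0852
grip_force: 0.0
```

Same for jar 3 (+6 mm y), then up and towards the wrench.

```bash
python3 -m handwheel '{"xyz":[[0,0,0],[0,0,0],[0,0,0],[0,0,0],[0,0,-10],[0,0,-10],[6,1,-10],[6,1,-10]],"rotation":[[0,0,0],[0,0,0],[0,0,0],[0,0,0],[0,0,0],[0,0,0],[0,0,0],[0,0,0]],"claw":[0,0,0,0,0,0,0,0]}'
python3 -m handwheel '{"xyz":[[0,0,0],[0,0,6],[0,0,10],[0,0,10],[0,0,10],[0,0,10],[0,0,10]],"rotation":[[0,0,0],[0,0,0],[0,0,0],[0,0,0],[0,0,0],[0,0,0],[0,0,0]],"claw":[0,0,0,0,1,1,1]}'
python3 -m handwheel '{"xyz":[[0,0,-50],[0,0,-100],[50,-40,-100],[100,-80,-100],[150,-120,-100],[200,-133,-100],[250,-133,-100],[300,-133,-100]],"rotation":[[0,0,0],[0,0,0],[0,0,-0.18],[0,0,-0.36],[0,0,-0.54],[0,0,-0.72],[0,0,-0.9],[0,0,-1.08]],"claw":[1,1,1,1,1,1,1,1]}'
python3 jars.py
```

```text
t: 29.35
ee_pos: [0.6496, -0.0857, 0.0497]
orientation: [[-0.001, 1.0, -0.0], [1.0, 0.001, 0.001], [0.001, -0.0, -1.0]]
wrist_force: [-0.2, -0.2, -2.1]
grip_width: 0.0442
grip_force: 61.1
t: 30.22
ee_pos: [0.6498, -0.0871, 0.0397]
orientation: [[-0.0, 1.0, -0.0], [1.0, 0.0, -0.0], [-0.0, -0.0, -1.0]]
wrist_force: [-0.1, -0.6, 0.2]
grip_width: 0.0853
grip_force: 0.0
t: 31.22
ee_pos: [0.5167, 0.2143, 0.1403]
orientation: [[-0.885, 0.466, 0.001], [0.466, 0.885, -0.0], [-0.001, 0.0, -1.0]]
wrist_force: [0.0, -0.5, -0.3]
grip_width: 0.0855
grip_force: 0.0
[286.6 209. ] 75 table [0.6504 0.0298] shelf [0.6489 0.0293]
[318.3 211.1] 73 table [ 0.6482 -0.0309] shelf [ 0.6467 -0.0307]
[348.4 213.3] 71 table [ 0.6456 -0.0888] shelf [ 0.6441 -0.0879]
[378.7 213.5] 75 table [ 0.6468 -0.1469] shelf [ 0.6453 -0.1453]
```

```bash
cat > wr.py <<'E'
from h import *
import sys
z=float(sys.argv[1])
f=r.grab_frame("top"); h=cv2.cvtColor(f["img"],cv2.COLOR_BGR2HSV)
m=((h[...,1]<60)&(h[...,2]>120)).astype(np.uint8)
n,l,st,c=cv2.connectedComponentsWithStats(m)
cs,hi=cv2.findContours(m,cv2.RETR_CCOMP,cv2.CHAIN_APPROX_NONE)
for k,q in enumerate(cs):
    if hi[0][k][3]>=0 and cv2.contourArea(q)>200 and q[:,0,0].max()<270:
        e=cv2.fitEllipse(q); ctr=ray(f,*e[0],z); P=cs[hi[0][k][3]][:,0]
        W=np.array([ray(f,u,v,z)[:2] for u,v in P]); d=np.hypot(*(W-ctr[:2]).T); far=W[(d>.065)]
        a=far.mean(0)-ctr[:2] if len(far) else [0,0]; print("hole",e[0],e[1],ctr.round(4),"phi",np.degrees(np.arctan2(a[1],a[0])).round(1),d.max().round(3),len(far))
E
python3 wr.py .026
python3 - <<'E'
from h import *
f=r.grab_frame("side"); h=cv2.cvtColor(f["img"],cv2.COLOR_BGR2HSV)
a=f["img"][140:210,240:400]; cv2.imwrite("pics/s4.png",cv2.resize(a,None,fx=5,fy=5,interpolation=2)); print(proj(f,(.5956,.3003,.024)),proj(f,(.4252,.2826,.026)),proj(f,(.6513,.1125,.06)))
E
```

```text
hole (243.62899780273438, 208.17398071289062) (24.446765899658203, 27.186424255371094) [0.6545 0.1166 0.026 ] phi 10.5 0.067 9
(np.float64(320.6933929642664), np.float64(169.57917376656536)) (np.float64(261.82589911606226), np.float64(173.99162439828606)) (np.float64(345.2982421059236), np.float64(201.47463213084666))
```

View pics/s4.png

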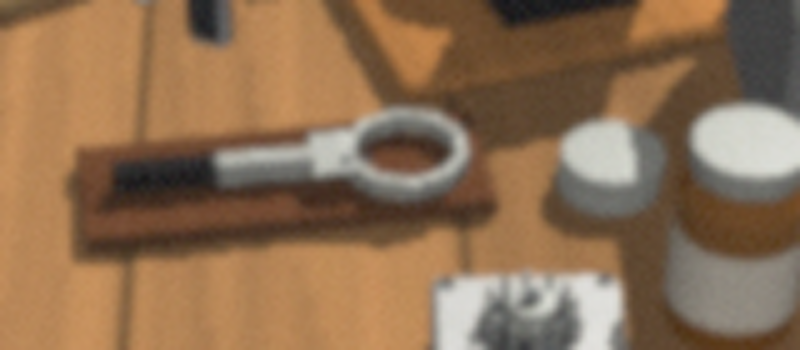

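```bash
python3 -m handwheel '{"xyz":[[20,35,0],[37,69,0],[37,69,0],[37,69,40],[37,69,80],[37,69,80],[37,69,80]],"rotation":[[0,0,-0.18],[0,0,-0.36],[0,0,-0.54],[0,0,-0.588],[0,0,-0.588],[0,0,-0.588],[0,0,-0.588]],"claw":[1,1,1,1,1,1,1]}'
python3 - <<'E'
from h import *
f=r.grab_frame("wrist");cv2.imwrite("pics/w4.png",f["img"])
E
```

```text
t: 32.25
ee_pos: [0.5177, 0.2912, 0.0612]
orientation: [[-0.995, -0.096, 0.002], [-0.096, 0.995, 0.001], [-0.002, 0.0, -1.0]]
wrist_force: [0.2, 0.6, 0.6]
grip_width: 0.0854
grip_force: 0.0
```

View pics/w4.png

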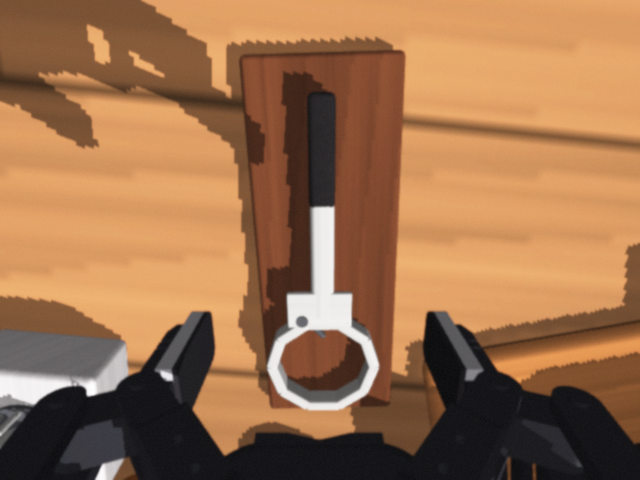

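```bash
python3 -m handwheel '{"xyz":[[0,1,25],[0,1,45],[0,1,46],[0,1,46],[0,1,46],[0,1,46],[0,1,46],[0,1,46]],"rotation":[[0,0,0],[0,0,0],[0,0,0],[0,0,0],[0,0,0],[0,0,0],[0,0,0],[0,0,0]],"claw":[1,1,1,0.3,0,0,0,0]}'
python3 -m handwheel '{"xyz":[[0,0,-30],[0,0,-80],[0,0,-120],[0,0,-120],[0,0,-120]],"rotation":[[0,0,0],[0,0,0],[0,0,0],[0,0,0],[0,0,0]],"claw":[0,0,0,0,0]}'
python3 - <<'E'
from h import *
s=r.observe();f=r.grab_frame("wrist");g=r.grab_frame("side");print(s["ee_pos"],f["cx"],f["cy"])
cv2.imwrite("pics/m5.png",np.hstack([cv2.resize(f["img"],(480,360)),cv2.resize(g["img"][60:240,230:390],(320,360))]))
E
```

```text
t: 33.3
ee_pos: [0.5166, 0.2922, 0.0141]
orientation: [[-0.995, -0.097, 0.0], [-0.097, 0.995, -0.0], [-0.0, -0.0, -1.0]]
wrist_force: [0.0, 0.5, -0.3]
grip_width: -0.0002
grip_force: 0.0
t: 33.92
ee_pos: [0.5162, 0.2917, 0.1334]
orientation: [[-0.995, -0.097, -0.001], [-0.097, 0.995, -0.001], [0.001, -0.001, -1.0]]
wrist_force: [0.1, -0.5, -0.2]
grip_width: 0.0
grip_force: 0.0
[0.51617645 0.29168808 0.13338769] 318.57837070967463 237.19741495261908
```

View pics/m5.png

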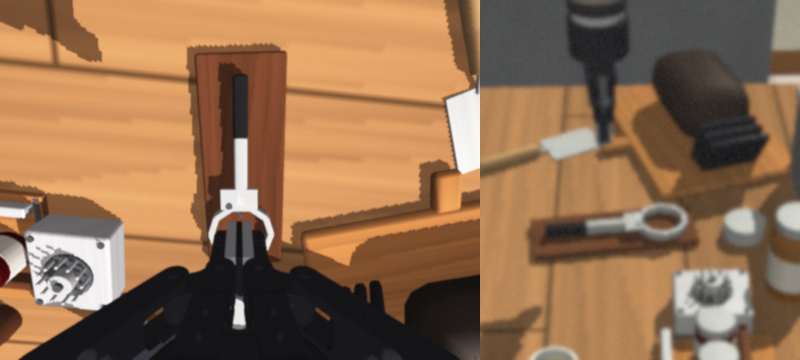

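Fingers shut empty; the wrench hasn't moved. Checking where the fingertips really are.

```bash
python3 - <<'E'
from h import *
f=r.grab_frame("wrist"); g=r.grab_frame("side"); s=r.observe(); p=proj(g,s["ee_pos"]); print(p)
im=f["img"].copy(); T=np.linalg.inv(np.array(f["T_tool_cam"]))
for z in (0,-.01,-.019,-.03):
    q=(T@[0,0,z,1]); u=f["fx"]*q[0]/q[2]+f["cx"]; v=f["fy"]*q[1]/q[2]+f["cy"]; print(z,u,v); cv2.circle(im,(int(u),int(v)),1,(0,0,255),-1)
    X=np.array(s["ee_pos"])+[0,0,-z]; a=proj(g,X); cv2.circle(g["img"],(int(a[0]),int(a[1])),0,(0,0,255),-1)
c=im[230:430,220:420]; u,v=map(int,p); d=g["img"][v-60:v+20,u-40:u+40]
cv2.imwrite("pics/c6.png",np.hstack([cv2.resize(c,(400,400)),cv2.resize(d,(400,400),interpolation=0)]))
E
```

```text
(np.float64(291.6360904598571), np.float64(139.64357417445325))
0 320.0499889757362 285.4673403560926
-0.01 320.1212047948229 294.95267922264816
-0.019 320.19213767922474 304.4003336056491
-0.03 320.2892115047986 317.32973808977613
```

View pics/c6.png

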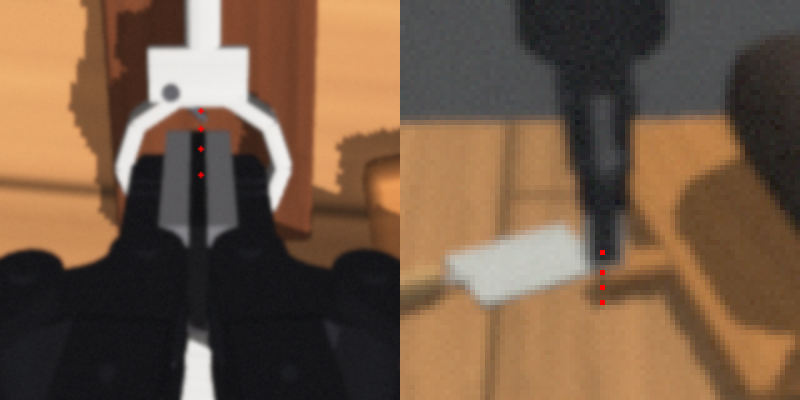

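The picture shows the real fingertips about 17 mm behind the nominal TCP (side-view tip near the -20 mm dot), so I need to go deeper, watching the force.

```bash
python3 -m handwheel '{"xyz":[[0,1,0],[0,1,0],[0,1,60],[0,1,110],[0,1,125],[0,1,131],[0,1,131],[0,1,131]],"rotation":[[0,0,0],[0,0,0],[0,0,0],[0,0,0],[0,0,0],[0,0,0],[0,0,0],[0,0,0]],"claw":[0.45,0.45,0.45,0.45,0.45,0.45,0.45,0.45]}'
python3 -m handwheel '{"xyz":[[0,0,2],[0,0,3],[0,0,4],[0,0,4]],"rotation":[[0,0,0],[0,0,0],[0,0,0],[0,0,0]],"claw":[0.45,0.45,0.45,0.45]}'
```

```text
t: 35.12
ee_pos: [0.5176, 0.2942, 0.0047]
orientation: [[-0.995, -0.097, 0.003], [-0.097, 0.995, 0.001], [-0.003, 0.001, -1.0]]
wrist_force: [-0.0, 0.6, 0.3]
grip_width: 0.0383
grip_force: 0.0
t: 35.62
ee_pos: [0.5163, 0.2932, -0.0012]
orientation: [[-0.995, -0.097, -0.0], [-0.097, 0.995, -0.0], [0.0, -0.0, -1.0]]
wrist_force: [-0.4, -0.4, -0.4]
grip_width: 0.0382
grip_force: 0.0
```

```bash
python3 -m handwheel '{"xyz":[[0,0,0],[0,0,0],[0,0,0],[0,0,0],[0,0,0]],"rotation":[[0,0,0],[0,0,0],[0,0,0],[0,0,0],[0,0,0]],"claw":[0,0,0,0,0]}'
```

```text
t: 36.25
ee_pos: [0.5165, 0.2931, -0.0008]
orientation: [[-0.995, -0.097, 0.0], [-0.097, 0.995, -0.0], [-0.0, -0.0, -1.0]]
wrist_force: [-1.1, -1.3, 4.9]
grip_width: 0.0109
grip_force: 58.9
```

```bash
python3 -m handwheel '{"xyz":[[0,0,-20],[0,0,-60],[0,0,-100],[0,0,-100],[0,0,-100]],"rotation":[[0,0,0],[0,0,0],[0,0,0],[0,0,0],[0,0,0]],"claw":[0,0,0,0,0]}'
python3 - <<'E'
from h import *
s=r.observe();f=r.grab_frame("wrist");g=r.grab_frame("side");print(s["ee_pos"])
cv2.imwrite("pics/m7.png",np.hstack([cv2.resize(f["img"],(480,360)),cv2.resize(g["img"][80:240,250:390],(315,360))]))
E
```

```text
t: 36.88
ee_pos: [0.5158, 0.2924, 0.0983]
orientation: [[-0.995, -0.097, -0.001], [-0.097, 0.995, -0.001], [0.001, -0.001, -1.0]]
wrist_force: [-0.0, -0.3, -3.3]
grip_width: 0.0106
grip_force: 58.8
[0.51580498 0.29241783 0.09827299]
```

View pics/m7.png

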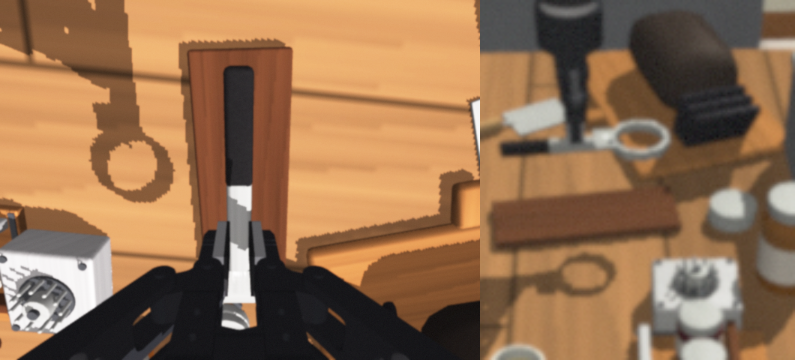

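```bash
python3 -m handwheel '{"xyz":[[-8,-40,0],[-16,-80,0],[-24,-120,0],[-32,-160,0],[-38,-191,0],[-38,-191,0],[-38,-191,0],[-38,-191,0]],"rotation":[[0,0,0],[0,0,0],[0,0,0],[0,0,0],[0,0,0],[0,0,0],[0,0,0],[0,0,0]],"claw":[0,0,0,0,0,0,0,0]}'
python3 - <<'E'
from h import *
s=r.observe();f=r.grab_frame("top");g=r.grab_frame("side");print(s["ee_pos"])
cv2.imwrite("pics/m8.png",np.hstack([cv2.resize(f["img"][140:280,200:300],(400,560),interpolation=2),cv2.resize(g["img"][130:270,300:400],(400,560),interpolation=2)]))
E
```

```text
t: 37.98
ee_pos: [0.572, 0.1086, 0.0987]
orientation: [[-0.995, -0.1, -0.001], [-0.1, 0.995, 0.001], [0.001, 0.001, -1.0]]
wrist_force: [-1.1, 0.4, -2.4]
grip_width: 0.0109
grip_force: 59.0
[0.57199578 0.10860973 0.09870809]
```

View pics/m8.png

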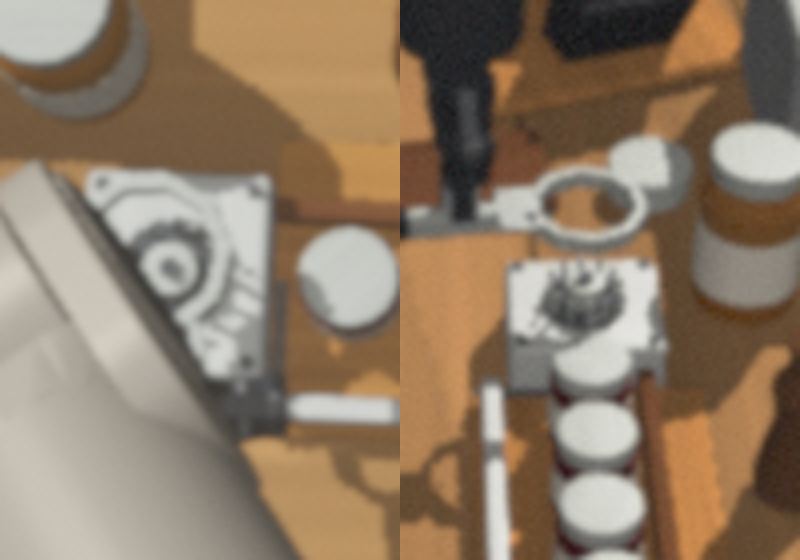

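```bash
python3 - <<'E'
from h import *
g=r.grab_frame("side"); f=r.grab_frame("top")
print("eye",ray(g,348,181.7,.120),"nut",ray(g,345.75,204.2,.0565), ray(g,346.5,200,.065)); print("nut top",ray(f,243.6,207.9,.0565))
s=r.observe(); R=np.array(s["orientation"]);print("eye pred",np.array(s["ee_pos"])-R[:,0]*.08)
E
```

```text
eye [0.65592159 0.1172342  0.12      ] nut [0.65207198 0.1058429  0.0565    ] [0.65416534 0.11232655 0.065     ]
nut top [0.65116638 0.11291159 0.0565    ]
eye pred [0.65214838 0.11558949 0.09900846]
```

```bash
python3 -m handwheel '{"xyz":[[2,-3,20],[2,-3,40],[2,-3,40],[2,-3,40],[2,-3,40]],"rotation":[[0,0,0],[0,0,0],[0,0,0],[0,0,0],[0,0,0]],"claw":[0,0,0,0,0]}'
python3 - <<'E'
from h import *
s=r.observe();f=r.grab_frame("top");g=r.grab_frame("side");R=np.array(s["orientation"]);print("eye pred",np.array(s["ee_pos"])-R[:,0]*.08)
cv2.imwrite("pics/m9.png",np.hstack([cv2.resize(f["img"][170:250,210:280],(420,480),interpolation=2),cv2.resize(g["img"][170:230,315:375],(360,480),interpolation=2)]))
E
```

```text
t: 38.8
ee_pos: [0.5717, 0.104, 0.0596]
orientation: [[-0.995, -0.097, 0.001], [-0.097, 0.995, 0.0], [-0.001, 0.0, -1.0]]
wrist_force: [0.4, -1.0, -3.8]
grip_width: 0.0108
grip_force: 59.0
eye pred [0.65131305 0.11181211 0.05967784]
```

View pics/m9.png

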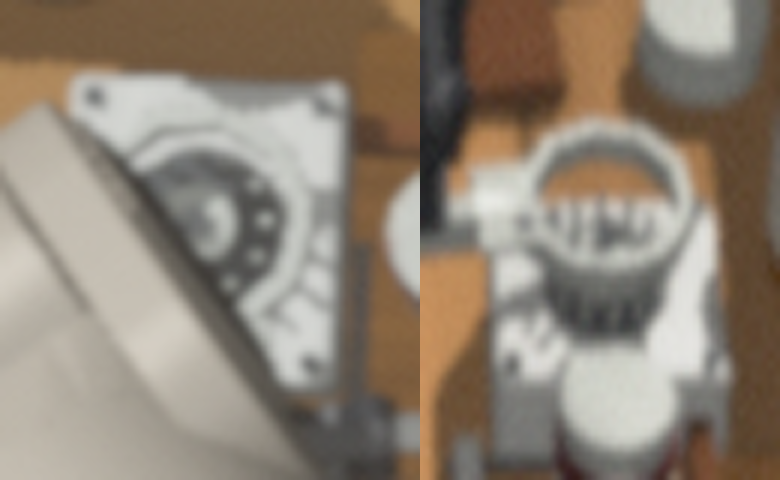

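```bash
python3 -m handwheel '{"xyz":[[0,0,6],[0,0,12],[0,0,12],[0,0,12]],"rotation":[[0,0,0],[0,0,0],[0,0,0],[0,0,0]],"claw":[0,0,0,0]}'
python3 - <<'E'
from h import *
print(r.observe()["wrist_torque"])
E
```

```text
t: 39.4
ee_pos: [0.571, 0.1037, 0.0469]
orientation: [[-0.995, -0.097, -0.0], [-0.097, 0.995, -0.0], [0.0, -0.0, -1.0]]
wrist_force: [-0.0, -0.8, -3.3]
grip_width: 0.0107
grip_force: 59.0
[-0.00470036 -0.00229414 -0.02458353]
```

```bash
python3 -m handwheel '{"xyz":[[0,0,4],[0,0,8],[0,0,10],[0,0,10]],"rotation":[[0,0,0],[0,0,0],[0,0,0],[0,0,0]],"claw":[0,0,0,0]}'
python3 -m handwheel '{"xyz":[[0,0,2],[0,0,4],[0,0,4]],"rotation":[[0,0,0],[0,0,0],[0,0,0]],"claw":[0,0,0]}'
```

```text
t: 39.9
ee_pos: [0.5709, 0.1036, 0.0367]
orientation: [[-0.995, -0.097, -0.0], [-0.097, 0.995, -0.0], [0.0, -0.0, -1.0]]
wrist_force: [0.1, 0.9, -3.9]
grip_width: 0.0108
grip_force: 59.0
t: 40.28
ee_pos: [0.5711, 0.1036, 0.0329]
orientation: [[-0.995, -0.097, -0.0], [-0.097, 0.995, -0.0], [0.0, -0.0, -1.0]]
wrist_force: [0.5, -0.2, -2.4]
grip_width: 0.0106
grip_force: 59.1
```

```bash
python3 -m handwheel '{"xyz":[[-1.3,14.3,0],[-5.1,28.2,0],[-11.4,41.1,0],[-19.9,52.8,0]],"rotation":[[0,0,0.18],[0,0,0.36],[0,0,0.54],[0,0,0.72]],"claw":[0,0,0,0]}'
python3 -m handwheel '{"xyz":[[-1.3,14.3,0],[-5.1,28.2,0],[-11.4,41.1,0],[-19.9,52.8,0],[-19.9,52.8,0]],"rotation":[[0,0,0.18],[0,0,0.36],[0,0,0.54],[0,0,0.72],[0,0,0.72]],"claw":[0,0,0,0,0]}'
cat > chk.py <<'E'
from h import *
s=r.observe();R=np.array(s["orientation"]);p=np.array(s["ee_pos"]);print("eye",(p-R[:,0]*.08).round(4),"phi",np.degrees(np.arctan2(R[1,0],R[0,0])).round(1)%360,"tau",np.round(s["wrist_torque"],2),"q",np.round(s["qpos"],2))
g=r.grab_frame("side"); h=cv2.cvtColor(g["img"],cv2.COLOR_BGR2HSV); m=((h[...,1]<50)&(h[...,2]>150)).astype(np.uint8)
# rail column at rows 300..335
for v in (318,326,334):
    u=np.nonzero(m[v,300:342])[0]+300
    if len(u): print("rail edge",v,u.min(),u.max(),ray(g,u.max()+.5,v,.03)[:2].round(4))
E
python3 chk.py
```

```text
t: 40.78
ee_pos: [0.5838, 0.1584, 0.0325]
orientation: [[-0.809, 0.587, -0.004], [0.587, 0.809, -0.001], [0.002, -0.003, -1.0]]
wrist_force: [-3.1, -0.4, -3.4]
grip_width: 0.0106
grip_force: 59.1
t: 41.4
ee_pos: [0.6318, 0.1902, 0.0325]
orientation: [[-0.229, 0.973, -0.002], [0.973, 0.229, -0.001], [-0.0, -0.002, -1.0]]
wrist_force: [-1.9, -0.3, -2.1]
grip_width: 0.0107
grip_force: 59.2
eye [0.6501 0.1123 0.0325] phi 103.2 tau [-0.09  0.35 -0.09] q [-0.03  0.62 -0.46  1.65  0.32  0.95 -0.38]
rail edge 318 327 332 [ 0.5992 -0.2211]
rail edge 326 328 333 [ 0.6001 -0.2406]
rail edge 334 328 333 [ 0.599  -0.2594]
```

```bash
cat > /dev/null; for i in 1; do
python3 -m handwheel '{"xyz":[[-1.2,-13.9,0],[-4.9,-27.4,0],[-10.8,-40.1,0],[-18.8,-51.5,0],[-28.7,-61.4,0]],"rotation":[[0,0,-0.175],[0,0,-0.35],[0,0,-0.525],[0,0,-0.7],[0,0,-0.875]],"claw":[0,0,0,0,0]}'
python3 -m handwheel '{"xyz":[[-1.2,-13.9,0],[-4.9,-27.4,0],[-10.8,-40.1,0],[-18.8,-51.5,0],[-28.7,-61.4,0],[-28.7,-61.4,0]],"rotation":[[0,0,-0.175],[0,0,-0.35],[0,0,-0.525],[0,0,-0.7],[0,0,-0.875],[0,0,-0.875]],"claw":[0,0,0,0,0,0]}'; python3 chk.py
python3 -m handwheel '{"xyz":[[-1.2,13.9,0],[-4.9,27.4,0],[-10.8,40.1,0],[-18.8,51.5,0],[-28.7,61.4,0]],"rotation":[[0,0,0.175],[0,0,0.35],[0,0,0.525],[0,0,0.7],[0,0,0.875]],"claw":[0,0,0,0,0]}'
python3 -m handwheel '{"xyz":[[-1.2,13.9,0],[-4.9,27.4,0],[-10.8,40.1,0],[-18.8,51.5,0],[-28.7,61.4,0],[-28.7,61.4,0]],"rotation":[[0,0,0.175],[0,0,0.35],[0,0,0.525],[0,0,0.7],[0,0,0.875],[0,0,0.875]],"claw":[0,0,0,0,0,0]}'; done; python3 chk.py; python3 jars.py
```

```text
t: 42.08
ee_pos: [0.5794, 0.1472, 0.0333]
orientation: [[-0.897, 0.443, 0.002], [0.443, 0.897, 0.001], [-0.002, 0.001, -1.0]]
wrist_force: [0.2, 1.4, -3.4]
grip_width: 0.0109
grip_force: 59.1
t: 42.82
ee_pos: [0.5781, 0.0783, 0.0331]
orientation: [[-0.919, -0.394, 0.001], [-0.394, 0.919, 0.001], [-0.001, -0.0, -1.0]]
wrist_force: [-1.1, 1.4, -2.6]
grip_width: 0.0105
grip_force: 59.0
eye [0.6516 0.1098 0.0332] phi 203.2 tau [0.14 0.04 0.03] q [ 0.45  0.61 -0.88  1.84  0.57  0.96  1.29]
rail edge 318 327 332 [ 0.5992 -0.2211]
rail edge 326 328 333 [ 0.6001 -0.2406]
rail edge 334 328 333 [ 0.599  -0.2594]
t: 43.5
ee_pos: [0.5771, 0.1487, 0.0328]
orientation: [[-0.89, 0.455, -0.003], [0.455, 0.89, -0.001], [0.002, -0.002, -1.0]]
wrist_force: [-2.1, 1.0, -1.9]
grip_width: 0.0111
grip_force: 59.2
t: 44.25
ee_pos: [0.631, 0.1938, 0.0332]
orientation: [[-0.23, 0.973, -0.001], [0.973, 0.23, 0.003], [0.003, -0.001, -1.0]]
wrist_force: [-3.9, 2.9, -1.5]
grip_width: 0.0105
grip_force: 59.3
eye [0.6494 0.1159 0.0329] phi 103.3 tau [ 0.84  0.7  -0.05] q [-0.03  0.62 -0.46  1.65  0.32  0.95 -0.38]
rail edge 318 331 336 [ 0.6075 -0.2215]
rail edge 326 331 337 [ 0.6083 -0.2409]
rail edge 334 332 336 [ 0.605  -0.2596]
[286.6 208.9] 76 table [0.6505 0.0299] shelf [0.649  0.0293]
[318.3 211.1] 73 table [ 0.6482 -0.0309] shelf [ 0.6467 -0.0307]
[348.4 213.3] 71 table [ 0.6456 -0.0888] shelf [ 0.6441 -0.0879]
[378.7 213.5] 75 table [ 0.6468 -0.1469] shelf [ 0.6453 -0.1453]
```

```bash

python3 -m handwheel '{"xyz":[[-1.2,-13.9,0],[-4.9,-27.4,0],[-10.8,-40.1,0],[-18.8,-51.5,0],[-28.7,-61.4,0]],"rotation":[[0,0,-0.175],[0,0,-0.35],[0,0,-0.525],[0,0,-0.7],[0,0,-0.875]],"claw":[0,0,0,0,0]}' >/dev/null
python3 -m handwheel '{"xyz":[[-1.2,-13.9,0],[-4.9,-27.4,0],[-10.8,-40.1,0],[-18.8,-51.5,0],[-28.7,-61.4,0],[-28.7,-61.4,0]],"rotation":[[0,0,-0.175],[0,0,-0.35],[0,0,-0.525],[0,0,-0.7],[0,0,-0.875],[0,0,-0.875]],"claw":[0,0,0,0,0,0]}' >/dev/null
python3 -m handwheel '{"xyz":[[-1.2,13.9,0],[-4.9,27.4,0],[-10.8,40.1,0],[-18.8,51.5,0],[-28.7,61.4,0]],"rotation":[[0,0,0.175],[0,0,0.35],[0,0,0.525],[0,0,0.7],[0,0,0.875]],"claw":[0,0,0,0,0]}' >/dev/null
python3 -m handwheel '{"xyz":[[-1.2,13.9,0],[-4.9,27.4,0],[-10.8,40.1,0],[-18.8,51.5,0],[-28.7,61.4,0],[-28.7,61.4,0]],"rotation":[[0,0,0.175],[0,0,0.35],[0,0,0.525],[0,0,0.7],[0,0,0.875],[0,0,0.875]],"claw":[0,0,0,0,0,0]}'; python3 chk.py; python3 jars.py
```

```text
t: 47.1
ee_pos: [0.6309, 0.1912, 0.0328]
orientation: [[-0.228, 0.974, -0.002], [0.974, 0.228, -0.0], [0.0, -0.002, -1.0]]
wrist_force: [-1.9, 0.4, -1.2]
grip_width: 0.0108
grip_force: 59.2
eye [0.6492 0.1133 0.0328] phi 103.2 tau [ 0.    0.32 -0.04] q [-0.03  0.61 -0.46  1.66  0.32  0.95 -0.38]
rail edge 318 334 339 [ 0.6137 -0.2217]
rail edge 326 334 339 [ 0.6123 -0.2411]
rail edge 334 334 339 [ 0.611  -0.2599]
[286.6 208.9] 76 table [0.6505 0.0299] shelf [0.649  0.0293]
[318.3 211. ] 74 table [ 0.6483 -0.031 ] shelf [ 0.6468 -0.0308]
[348.5 213.2] 72 table [ 0.6457 -0.0889] shelf [ 0.6442 -0.088 ]
[378.7 213.5] 75 table [ 0.6468 -0.1469] shelf [ 0.6453 -0.1453]
```

```bash

python3 -m handwheel '{"xyz":[[-1.2,-13.9,0],[-4.9,-27.4,0],[-10.8,-40.1,0],[-18.8,-51.5,0],[-28.7,-61.4,0]],"rotation":[[0,0,-0.175],[0,0,-0.35],[0,0,-0.525],[0,0,-0.7],[0,0,-0.875]],"claw":[0,0,0,0,0]}' >/dev/null
python3 -m handwheel '{"xyz":[[-1.2,-13.9,0],[-4.9,-27.4,0],[-10.8,-40.1,0],[-18.8,-51.5,0],[-28.7,-61.4,0],[-28.7,-61.4,0]],"rotation":[[0,0,-0.175],[0,0,-0.35],[0,0,-0.525],[0,0,-0.7],[0,0,-0.875],[0,0,-0.875]],"claw":[0,0,0,0,0,0]}' >/dev/null
python3 -m handwheel '{"xyz":[[-1.2,13.9,0],[-4.9,27.4,0],[-10.8,40.1,0],[-18.8,51.5,0],[-28.7,61.4,0]],"rotation":[[0,0,0.175],[0,0,0.35],[0,0,0.525],[0,0,0.7],[0,0,0.875]],"claw":[0,0,0,0,0]}'; python3 chk.py
python3 -m handwheel '{"xyz":[[-0.6,9.6,0],[-1.2,13.9,0],[-1.2,13.9,0]],"rotation":[[0,0,0.12],[0,0,0.175],[0,0,0.175]],"claw":[0,0,0]}';python3 chk.py
```

```text
t: 49.2
ee_pos: [0.5779, 0.1476, 0.0329]
orientation: [[-0.889, 0.457, -0.002], [0.457, 0.889, -0.002], [0.0, -0.003, -1.0]]
wrist_force: [-1.2, -0.8, -3.0]
grip_width: 0.0108
grip_force: 59.3
eye [0.649  0.111  0.0329] phi 152.8 tau [-0.32  0.12  0.11] q [ 0.18  0.57 -0.67  1.81  0.43  0.92  0.41]
rail edge 318 334 339 [ 0.6137 -0.2217]
rail edge 326 334 339 [ 0.6123 -0.2411]
rail edge 334 335 339 [ 0.611  -0.2599]
t: 49.62
ee_pos: [0.585, 0.1592, 0.0326]
orientation: [[-0.802, 0.598, -0.002], [0.598, 0.802, -0.002], [0.001, -0.003, -1.0]]
wrist_force: [-2.3, -1.5, -1.1]
grip_width: 0.0107
grip_force: 59.4
eye [0.6491 0.1114 0.0326] phi 143.3 tau [-0.07  0.56  0.07] q [ 0.14  0.57 -0.63  1.79  0.41  0.92  0.26]
rail edge 318 334 340 [ 0.6158 -0.2218]
rail edge 326 335 340 [ 0.6144 -0.2412]
rail edge 334 335 340 [ 0.613 -0.26 ]
```

```bash

python3 -m handwheel '{"xyz":[[-1.2,13.9,0],[-1.2,13.9,0]],"rotation":[[0,0,0.175],[0,0,0.175]],"claw":[0,0]}'
python3 -m handwheel '{"xyz":[[-1.2,13.9,0],[-1.2,13.9,0]],"rotation":[[0,0,0.175],[0,0,0.175]],"claw":[0,0]}'
python3 chk.py
```

```text
t: 49.92
ee_pos: [0.5962, 0.1688, 0.033]
orientation: [[-0.685, 0.728, 0.0], [0.728, 0.685, -0.002], [-0.002, -0.001, -1.0]]
wrist_force: [-0.7, -2.6, -2.7]
grip_width: 0.0104
grip_force: 59.2
t: 50.18
ee_pos: [0.607, 0.1772, 0.0328]
orientation: [[-0.549, 0.836, -0.0], [0.836, 0.549, -0.002], [-0.001, -0.001, -1.0]]
wrist_force: [-0.6, -2.3, -2.9]
grip_width: 0.0105
grip_force: 59.3
eye [0.6509 0.1103 0.0329] phi 123.3 tau [-0.64  0.04 -0.04] q [ 0.04  0.59 -0.54  1.73  0.37  0.93 -0.06]
rail edge 318 335 340 [ 0.6158 -0.2218]
rail edge 326 336 340 [ 0.6144 -0.2412]
rail edge 334 336 341 [ 0.615  -0.2601]
```

```bash

python3 -m handwheel '{"xyz":[[-1.2,13.9,0],[-1.2,13.9,0]],"rotation":[[0,0,0.175],[0,0,0.175]],"claw":[0,0]}'
python3 -m handwheel '{"xyz":[[-1.2,13.9,0],[-1.2,13.9,0],[-1.2,13.9,0]],"rotation":[[0,0,0.175],[0,0,0.175],[0,0,0.175]],"claw":[0,0,0]}'
python3 chk.py
```

```text
t: 50.48
ee_pos: [0.6188, 0.184, 0.0327]
orientation: [[-0.396, 0.918, -0.001], [0.918, 0.396, -0.002], [-0.001, -0.001, -1.0]]
wrist_force: [-0.6, -3.1, -2.6]
grip_width: 0.0109
grip_force: 59.3
t: 50.85
ee_pos: [0.6317, 0.1886, 0.0327]
orientation: [[-0.23, 0.973, -0.001], [0.973, 0.23, -0.001], [-0.001, -0.001, -1.0]]
wrist_force: [-1.1, -3.6, -1.7]
grip_width: 0.0106
grip_force: 59.3
eye [0.6501 0.1107 0.0328] phi 103.3 tau [-0.67  0.31 -0.11] q [-0.03  0.61 -0.46  1.66  0.32  0.95 -0.37]
rail edge 318 336 341 [ 0.6179 -0.2219]
rail edge 326 336 341 [ 0.6164 -0.2413]
rail edge 334 337 341 [ 0.615  -0.2601]
```

```bash

python3 -m handwheel '{"xyz":[[-1.2,-13.9,0],[-4.9,-27.4,0],[-10.8,-40.1,0],[-18.8,-51.5,0],[-28.7,-61.4,0]],"rotation":[[0,0,-0.175],[0,0,-0.35],[0,0,-0.525],[0,0,-0.7],[0,0,-0.875]],"claw":[0,0,0,0,0]}' >/dev/null
python3 -m handwheel '{"xyz":[[-1.2,-13.9,0],[-4.9,-27.4,0],[-10.8,-40.1,0],[-10.8,-40.1,0]],"rotation":[[0,0,-0.175],[0,0,-0.35],[0,0,-0.525],[0,0,-0.525]],"claw":[0,0,0,0]}' >/dev/null
python3 -m handwheel '{"xyz":[[-1.2,13.9,0],[-4.9,27.4,0],[-4.9,27.4,0]],"rotation":[[0,0,0.175],[0,0,0.35],[0,0,0.35]],"claw":[0,0,0]}'
python3 chk.py
python3 -m handwheel '{"xyz":[[-1.2,13.9,0],[-1.2,13.9,0]],"rotation":[[0,0,0.175],[0,0,0.175]],"claw":[0,0]}'
python3 chk.py
```

```text
t: 52.4
ee_pos: [0.5737, 0.1357, 0.0333]
orientation: [[-0.958, 0.286, 0.0], [0.286, 0.958, -0.001], [-0.001, -0.001, -1.0]]
wrist_force: [-1.5, -3.1, -3.4]
grip_width: 0.0111
grip_force: 59.2
eye [0.6504 0.1128 0.0333] phi 163.4 tau [-0.55  0.19 -0.12] q [ 0.24  0.56 -0.71  1.83  0.46  0.92  0.6 ]
rail edge 318 336 341 [ 0.6179 -0.2219]
rail edge 326 337 341 [ 0.6164 -0.2413]
rail edge 334 337 341 [ 0.615  -0.2601]
t: 52.7
ee_pos: [0.5801, 0.1471, 0.0333]
orientation: [[-0.894, 0.448, 0.002], [0.448, 0.894, -0.001], [-0.002, 0.0, -1.0]]
wrist_force: [0.8, -3.7, -1.5]
grip_width: 0.0108
grip_force: 59.2
eye [0.6516 0.1113 0.0334] phi 153.4 tau [-0.68 -0.17 -0.1 ] q [ 0.18  0.57 -0.67  1.81  0.43  0.92  0.43]
rail edge 318 336 341 [ 0.6179 -0.2219]
rail edge 326 337 341 [ 0.6164 -0.2413]
rail edge 334 337 341 [ 0.615  -0.2601]
```

```bash

python3 -m handwheel '{"xyz":[[-1.2,13.9,0],[-1.2,13.9,0]],"rotation":[[0,0,0.175],[0,0,0.175]],"claw":[0,0]}'
python3 chk.py
python3 -m handwheel '{"xyz":[[-1.2,13.9,0],[-1.2,13.9,0]],"rotation":[[0,0,0.175],[0,0,0.175]],"claw":[0,0]}'
python3 chk.py
```

```text
t: 53.0
ee_pos: [0.5862, 0.1573, 0.0326]
orientation: [[-0.802, 0.597, -0.001], [0.597, 0.802, -0.003], [-0.001, -0.003, -1.0]]
wrist_force: [-0.1, -4.7, -2.5]
grip_width: 0.0107
grip_force: 59.5
eye [0.6504 0.1095 0.0327] phi 143.4 tau [-1.13  0.01  0.03] q [ 0.13  0.57 -0.63  1.79  0.41  0.92  0.26]
rail edge 318 337 341 [ 0.6179 -0.2219]
rail edge 326 337 341 [ 0.6164 -0.2413]
rail edge 334 338 341 [ 0.615  -0.2601]
t: 53.3
ee_pos: [0.5906, 0.1642, 0.0316]
orientation: [[-0.688, 0.726, -0.011], [0.726, 0.688, -0.011], [-0.0, -0.016, -1.0]]
wrist_force: [-9.5, -9.9, 4.6]
grip_width: 0.0106
grip_force: 62.1
eye [0.6456 0.1061 0.0317] phi 133.4 tau [-2.26  1.95  0.67] q [ 0.09  0.58 -0.58  1.76  0.39  0.93  0.1 ]
rail edge 318 337 341 [ 0.6179 -0.2219]
rail edge 326 337 341 [ 0.6164 -0.2413]
rail edge 334 338 341 [ 0.615  -0.2601]
```

Force jumped while the rail stayed put at 0.618, so it is against the stop. I back off and lift the wrench.

```bash

python3 -m handwheel '{"xyz":[[-1.2,-13.9,0],[-4.9,-27.4,0],[-4.9,-27.4,0],[-4.9,-27.4,0]],"rotation":[[0,0,-0.175],[0,0,-0.35],[0,0,-0.35],[0,0,-0.35]],"claw":[0,0,0,0]}'
python3 -m handwheel '{"xyz":[[0,0,-8],[0,0,-16],[0,0,-30],[0,0,-67],[0,0,-67],[0,0,-67]],"rotation":[[0,0,0],[0,0,0],[0,0,0],[0,0,0],[0,0,0],[0,0,0]],"claw":[0,0,0,0,0,0]}'
python3 chk.py; python3 jars.py
python3 - <<'E'
from h import *
f=r.grab_frame("wrist");g=r.grab_frame("side")
cv2.imwrite("pics/m10.png",np.hstack([cv2.resize(f["img"],(480,360)),cv2.resize(g["img"][130:310,250:410],(320,360))]))
E
```

```text
t: 53.85
ee_pos: [0.5791, 0.1482, 0.0331]
orientation: [[-0.892, 0.452, -0.0], [0.452, 0.892, 0.001], [0.0, 0.001, -1.0]]
wrist_force: [-0.2, -0.9, -2.5]
grip_width: 0.0109
grip_force: 59.7
t: 54.6
ee_pos: [0.5788, 0.1473, 0.0997]
orientation: [[-0.893, 0.451, -0.0], [0.451, 0.893, -0.001], [0.0, -0.001, -1.0]]
wrist_force: [-0.6, -0.1, -4.0]
grip_width: 0.0109
grip_force: 59.6
eye [0.6502 0.1113 0.0997] phi 153.2 tau [-0.01  0.08 -0.01] q [ 0.22  0.48 -0.71  1.76  0.36  1.03  0.48]
rail edge 318 337 341 [ 0.6179 -0.2219]
rail edge 326 337 341 [ 0.6164 -0.2413]
rail edge 334 338 341 [ 0.615  -0.2601]
[286.9 208.9] 69 table [0.6507 0.0292] shelf [0.6492 0.0287]
[318.3 211.1] 73 table [ 0.6482 -0.0309] shelf [ 0.6467 -0.0307]
[348.3 212.9] 75 table [ 0.6462 -0.0886] shelf [ 0.6447 -0.0877]
[378.7 213.5] 75 table [ 0.6468 -0.1469] shelf [ 0.6453 -0.1453]
```

View pics/m10.png

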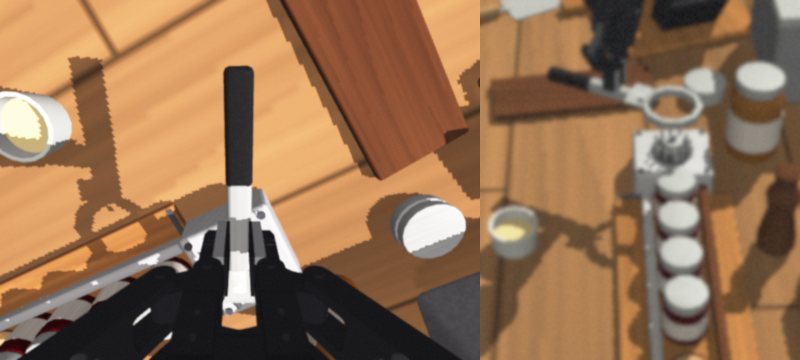

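```bash

python3 -m handwheel '{"xyz":[[30,25,0],[61,51,0],[91,77,0],[121,102,0],[121,102,0],[121,102,0],[121,102,0]],"rotation":[[0,0,-0.15],[0,0,-0.3],[0,0,-0.45],[0,0,-0.565],[0,0,-0.565],[0,0,-0.565],[0,0,-0.565]],"claw":[0,0,0,0,0,0,0]}'
python3 -m handwheel '{"xyz":[[0,0,40],[0,0,80],[0,0,90],[0,0,90],[0,0,90]],"rotation":[[0,0,0],[0,0,0],[0,0,0],[0,0,0],[0,0,0]],"claw":[0,0,0,0,0]}'
```

```text
t: 55.68
ee_pos: [0.5178, 0.2915, 0.0994]
orientation: [[-0.996, -0.095, -0.0], [-0.095, 0.996, -0.001], [0.0, -0.001, -1.0]]
wrist_force: [0.8, 0.3, -3.4]
grip_width: 0.0105
grip_force: 59.7
t: 56.3
ee_pos: [0.5185, 0.294, 0.0117]
orientation: [[-0.995, -0.097, 0.003], [-0.097, 0.995, 0.002], [-0.003, 0.001, -1.0]]
wrist_force: [0.3, -0.0, -3.0]
grip_width: 0.0108
grip_force: 59.7
```

```bash

python3 -m handwheel '{"xyz":[[0,0,5],[0,0,9],[0,0,10],[0,0,10],[0,0,10],[0,0,10],[0,0,10]],"rotation":[[0,0,0],[0,0,0],[0,0,0],[0,0,0],[0,0,0],[0,0,0],[0,0,0]],"claw":[0,0,0,0,0.5,0.5,0.5]}'
python3 -m handwheel '{"xyz":[[0,0,-20],[0,0,-80],[0,0,-140],[60,0,-160],[120,0,-160],[120,0,-160]],"rotation":[[0,0,0],[0,0,0],[0,0,0],[0,0,0],[0,0,0],[0,0,0]],"claw":[0.5,0.5,0.5,0.5,0.5,0.5]}'
python3 jars.py
python3 - <<'E'
from h import *
f=r.grab_frame("top");g=r.grab_frame("side")
cv2.imwrite("pics/m11.png",np.hstack([cv2.resize(f["img"][130:350,120:450],(495,330)),cv2.resize(g["img"][130:350,230:430],(300,330))]))
E
```

```text
t: 57.18
ee_pos: [0.5175, 0.2935, 0.0004]
orientation: [[-0.995, -0.097, 0.001], [-0.097, 0.995, 0.0], [-0.001, 0.0, -1.0]]
wrist_force: [-0.1, -0.2, -0.1]
grip_width: 0.0427
grip_force: 0.0
t: 57.92
ee_pos: [0.393, 0.2811, 0.1607]
orientation: [[-0.995, -0.103, 0.001], [-0.103, 0.995, -0.005], [-0.001, -0.005, -1.0]]
wrist_force: [0.3, -0.2, -0.4]
grip_width: 0.0425
grip_force: 0.0
[286.6 208.9] 76 table [0.6505 0.0299] shelf [0.649  0.0293]
[318.3 211.1] 73 table [ 0.6482 -0.0309] shelf [ 0.6467 -0.0307]
[348.4 212.9] 74 table [ 0.6463 -0.0886] shelf [ 0.6448 -0.0877]
[378.7 213.5] 75 table [ 0.6468 -0.1469] shelf [ 0.6453 -0.1453]
```

View pics/m11.png

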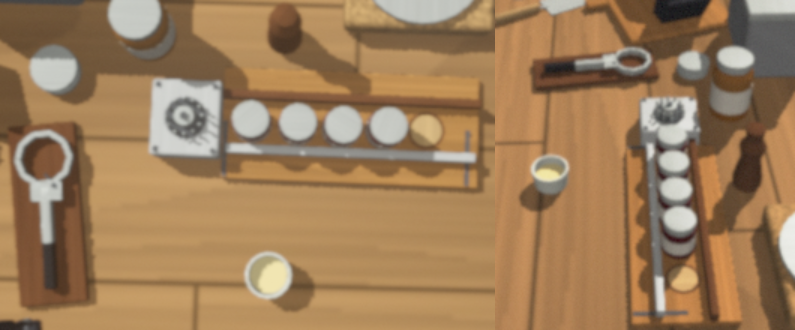

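The picture shows the four jars on marks 1–4 (top-view crop x ≈ 250, 297, 343 and 388), the rail closed up against them, and the wrench flat on its board with its eye at (43,157). The gripper is clear, so I hand the job in.

```bash
python3 -c "
from workcell import r
print(r.job_done())"
```

```text
the job is handed in; nothing more can be done
None
```

I handed the job in at about 58 s, but no verdict came back. In the last pictures the four jars present stand on marks 1–4, the rail is against its stop, and the wrench lies flat on its board.

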